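# Fetch the pocket scope from behind the teaching modules

## Robot

A 7-joint arm with a two-finger parallel gripper is mounted at the origin on the work surface. World frame = base frame: x ahead of the robot, y to its left, z up, the work surface at z = 0. Lengths are in m, angles in rad, forces in N, time in s.
With the tool pointing down it reaches from about 0.35 to 0.9 m from the base axis. Payload 8.1 kg.
Tool frame: the origin (TCP) lies at the very end of the fingers, on their centre line; the grasp point (between the pads) lies 19 mm behind it; z points along the fingers, x is the direction in which the jaws open and shut, and the axes are right-handed (so a half turn about z gives the same grasp; the last joint's range is limited). The gripper opens to 85 mm and grips with 20 to 120 N. Pads are 22 mm wide; open, the fingers measure 114 mm over their backs; the gripper's body (76 mm by 85 mm) begins 54 mm behind the grasp point. The pads swing forward as they close: fully open they stand 13 mm farther back than shut.
Start: joints at [-1.274, 0.434, 0.025, 1.573, -0.012, 1.134, -0.075], TCP at [0.243, 0.576, 0.199] pointing down, gripper open.
Joint ranges: [-2.62, 2.62], [-0.44, 2.09], [-1.27, 1.32], [0.08, 2.57], [-1.32, 4.46], [0.12, 2], [-2.74, 2.74]. Speed limits (rad/s): [2.22, 2.22, 3.01, 3.01, 3.14, 3.14, 3.14].

## Interface

Orientations are given as a unit quaternion [w, x, y, z].
In Python, from plant import bot, vision, job, spotter gives the robot as it stands.
- The arm moves only by the shell command python3 -m creep 'ROWS'. ROWS is text: rows parted by semicolons, each of 7 numbers parted by spaces: the gripper's target within -1 to 1 (shut at 1, half-way at 0, fully open at -1), then the shift along the tool's x, y, z in cm, then the turn, a rotation vector about the tool's x, y, z in degrees. A call has 1 to 12 rows; each row is the pose to reach, as a shift and turn from the pose commanded when the call began, along the tool's axes at that moment; what a row does not reach only later rows make up. A row lasts 1/10 s, in which the tool goes at most 50 mm and 8.59 degrees, less where a joint would pass 70% of its speed; a pose out of reach is approached as far as the arm can. A call with a gripper value outside its range is refused whole. The fingers move at their own pace and stop on an object; the grip force is fixed at half the most. Time passes only in rows, so rows that repeat a pose let the fingers close. It gives the time, the measured TCP pose, the force and the opening at its end, in the units of the state.
- bot.sense(): the state, without advancing time (a new reading comes with each control period).
- vision.capture(name): name is "side" or "top" or "wrist"; returns a dict with "pixels" (420x560x3 uint8, red, green, blue), "range_z" (420x560 float32, m along the optical axis (not along the pixel's ray), 0 where there is no reading), "fovy" (degrees; the focal length in pixels is half the picture's height over the tangent of half this angle, whatever the lens; pixels are square), "cx", "cy" (the principal point, pixels), "world_to_cam" (4x4, takes a point from world to camera coordinates); the wrist camera has in their place "mount" (4x4, takes a point from camera to tool coordinates, whose origin is the TCP and whose axes are the tool frame's). Camera axes: x right, y down, z forward; pixel columns grow to the right and rows downward; lengths in m; the calibration is good to about 2 mm. A picture is of the moment at which its call begins: read the wrist's pose just before it.
- job.sign_off(): hands the job in, once; it reports no verdict.
Trained networks look in a picture, given as the dict that the camera call returned (one of the last four; its "shot" number tells which), for a name from the list of things; names that differ only in an ending like _2 or _b are one class to them, and where a whole thing is asked for, a point or a joint stands for the part that bears it (a point fixed in the world has none). Each returns a list of dicts, best first, with "conf" (0 to 1); they miss things now and then, are a little off and sometimes report something else, mostly with a low value. They report only what shows in the picture. A call takes as long as a camera call. They do not tell look-alikes from the thing itself.
- spotter.look_for(query, picture): "point" ([x, y, z] in m, in world coordinates, good to about 4 mm: the middle of the surface that is visible of it).
- spotter.cut_out(query, picture): "region" (420x560 bool, what is visible of it).
The state is a dict: "time_s": time; "qpos": joint angles; "qvel": joint speeds; "effort": joint torques, N m; "tool_pos": TCP position; "ee_rot": TCP orientation; "ft_force": force on the tool from outside, world axes, zero at the start; "moment": the same for the moment, N m; "gripper_width": finger opening in m.
Only numpy, scipy, OpenCV 4.12 (cv2) and the standard library are available. Lean on these libraries where they do the work, as an engineer would, in place of code of your own. Each camera call takes 0.05 s, during which the arm holds its last target.

## Task

The pocket oscilloscope lies in the storage tray behind three small teaching modules. First stand all three modules on the blue grid mat, then take out the scope and lay it, screen up, on the white dock between its two orange end stops, set down gently and never tipped up; after that put each module back upright in the tray on the very place where it stood at the start.

Things in the scene. Friction and masses are not known exactly. Their poses are not given: they have to be found in the camera images.
- pot_mid (a point): Potentiometer module, red base with an upright round black knob (blue disc on top); about 0.09 kg; origin at the module's centre, 32 mm above its underside, z up. 40 x 40 mm square base 14 mm high; on its middle the component to grip it by, from 14 to 64 mm above the underside (grip the top third: fingertips lower down would meet the scope): the knob, 24 mm diameter. It stands in one of the three front places of the tray.
- relay_mid (a point): Relay module, green base with an upright blue box (white square on top); about 0.09 kg; origin at the module's centre, 32 mm above its underside, z up. 40 x 40 mm square base 14 mm high; on its middle the component to grip it by, from 14 to 64 mm above the underside (grip the top third: fingertips lower down would meet the scope): the box, 24 x 24 mm, its sides parallel to the base. It stands in one of the three front places of the tray.
- cap_mid (a point): Capacitor module, white base with an upright round yellow can (grey disc on top); about 0.09 kg; origin at the module's centre, 32 mm above its underside, z up. 40 x 40 mm square base 14 mm high; on its middle the component to grip it by, from 14 to 64 mm above the underside (grip the top third: fingertips lower down would meet the scope): the can, 24 mm diameter. It stands in one of the three front places of the tray.
- scope_mid (a point): Pocket oscilloscope, cream box 56 (its x) x 130 (its y) x 24 mm high, dark screen and keys on top; 0.22 kg. Origin: its centre, 12 mm up, z out of the screen. Lies flat on the tray floor, long side to the modules. It can be gripped only across its 56 mm; the modules, about 8 mm in front, leave no room for a finger.
- tray: Fixed storage tray 160 (x) x 200 mm (y): grey floor 4 mm thick with three white square outlines, 5 mm plywood walls, 30 mm high at +x, 22 mm at both sides, none at -x. Origin: its centre on the table top, z up. Modules start near x -40, y -54, 0 and 54 mm in it, in any order; the scope near x 17, y 0, about 30 mm from the +x wall.
- mat: Fixed blue mat with a white grid, 230 mm (x) by 100 mm (y), 3 mm thick; origin at its centre on the table top, z up. Side area for the modules, wide enough for three in a row along x.
- dock: Fixed dock: white plate 90 mm (x) by 168 mm (y), 6 mm thick, with an orange end stop across each end, standing to 18 mm above the table; 148 mm free between the stops (along y). Origin at its centre on the table top, z up. The scope lies on it with its long side along the dock's y (either way round), in the middle.
Things that resemble listed ones, but are neither listed nor needed, are in the scene too. Of the things that look like the part that bears scope_mid, the middle-sized one is meant.

How it is judged:
By the outcome, as a careful person would: the job done as asked, in the order asked, and still so for the second after the job is handed in, with the robot touching nothing.
It also fails if it takes over 141 s, if anything falls off the work surface, if the arm or the gripper's body presses on something with over 40 N, if the wrist force passes 120 N, or if a joint passes its speed limit or range.

## Working session

There is one attempt and no reset: what is moved stays moved. The work goes in short steps, Python scripts to look and compute and a shell command to move; the robot and the scene stay as the last step left them, time stands still between calls to the robot, and variables do not carry over. Pictures are saved under pics/ and viewed, and the job is handed in when it is done.

```bash
ls -la; mkdir -p pics; cat > h.py <<'E'
import numpy as np, cv2
from plant import bot, vision, job, spotter
from scipy.spatial.transform import Rotation as R
def save(p,n,crop=None,scale=1):
    im=p["pixels"][:,:,::-1]
    if crop: r0,r1,c0,c1=crop; im=im[r0:r1,c0:c1]
    if scale!=1: im=cv2.resize(im,None,fx=scale,fy=scale,interpolation=cv2.INTER_CUBIC)
    cv2.imwrite("pics/"+n,im)
def T_tool(s):
    q=s["ee_rot"]; T=np.eye(4); T[:3,:3]=R.from_quat([q[1],q[2],q[3],q[0]]).as_matrix(); T[:3,3]=s["tool_pos"]; return T
def c2w(p,s=None):
    return np.linalg.inv(p["world_to_cam"]) if "world_to_cam" in p else T_tool(s)@p["mount"]
def cloud(p,s=None):
    d=p["range_z"]; f=d.shape[0]/2/np.tan(np.radians(p["fovy"])/2)
    v,u=np.mgrid[:d.shape[0],:d.shape[1]]
    P=np.stack([(u-p["cx"])/f*d,(v-p["cy"])/f*d,d,np.ones_like(d)],-1)
    return (P@c2w(p,s).T)[...,:3]
def project(p,X,s=None):
    f=420/2/np.tan(np.radians(p["fovy"])/2)
    c=np.linalg.inv(c2w(p,s))@np.append(X,1)
    return c[0]/c[2]*f+p["cx"],c[1]/c[2]*f+p["cy"]
E
python3 - <<'E'
from h import *
np.set_printoptions(precision=4,suppress=True)
s=bot.sense(); print(s)
for n in("top","side","wrist"):
    p=vision.capture(n); save(p,n+"0.png"); print(n,p["fovy"],p["cx"],p["cy"])
    for q in("pot_mid","relay_mid","cap_mid","scope_mid","tray","mat","dock"):
        if n!="wrist": print(q,[(round(r["conf"],2),np.round(r["point"],3),np.round(project(p,r["point"]))) for r in spotter.look_for(q,p)])
E
```

```text
total 12
drwxr-xr-x  3 agent agent 4096 Dec  7 15:14 .
drwxr-xr-x 23 root  root  4096 Dec  7 15:14 ..
drwxr-xr-x  2 agent agent 4096 Dec  7 15:14 pics
{'time_s': 0.0, 'qpos': array([-1.2736,  0.4352,  0.025 ,  1.5741, -0.0116,  1.134 , -0.0751]), 'qvel': array([-0.0006, -0.0006, -0.0007, -0.0001,  0.0005, -0.0003,  0.0012]), 'effort': array([  0.0003, -67.0465,   1.0256, -31.6214,   0.0157,   0.0125,
        -0.    ]), 'tool_pos': array([0.2431, 0.5752, 0.1983]), 'ee_rot': array([ 0.0005,  0.8335,  0.5526, -0.0006]), 'ft_force': array([-0.151 , -0.1665, -0.3671]), 'moment': array([-0.0214,  0.012 ,  0.0018]), 'gripper_width': 0.08551375865072831}
top 56.0678908066064 279.3508988813192 207.31153694420368
pot_mid [(0.56, array([ 0.528, -0.066,  0.018]), array([298., 211.]))]
relay_mid [(0.5, array([ 0.539, -0.017,  0.02 ]), array([278., 207.]))]
cap_mid [(0.71, array([0.554, 0.036, 0.023]), array([256., 201.]))]
scope_mid [(0.78, array([ 0.252, -0.328,  0.033]), array([416., 328.])), (0.77, array([ 0.815, -0.186,  0.015]), array([342., 102.])), (0.57, array([ 0.604, -0.024,  0.028]), a
[... 254 characters left out ...]
 -0.075,  0.017]), array([278., 252.]))]
relay_mid [(0.73, array([ 0.533, -0.026,  0.046]), array([272., 229.]))]
cap_mid [(0.6, array([0.55 , 0.029, 0.054]), array([270., 211.]))]
scope_mid [(0.93, array([ 0.259, -0.325,  0.03 ]), array([181., 385.])), (0.77, array([ 0.596, -0.045,  0.027]), array([300., 234.])), (0.62, array([ 0.809, -0.197,  0.017]), array([414., 255.])), (0.34, array([ 0.53 , -0.076,  0.02 ]), array([279., 251.]))]
tray [(0.79, array([ 0.597, -0.059,  0.006]), array([302., 244.]))]
mat [(0.91, array([0.458, 0.302, 0.003]), array([206., 181.]))]
dock [(0.88, array([ 0.482, -0.308,  0.009]), array([302., 341.]))]
wrist 68.16890910299611 281.9643466767196 205.87449188659932
```

View pics/top0.png

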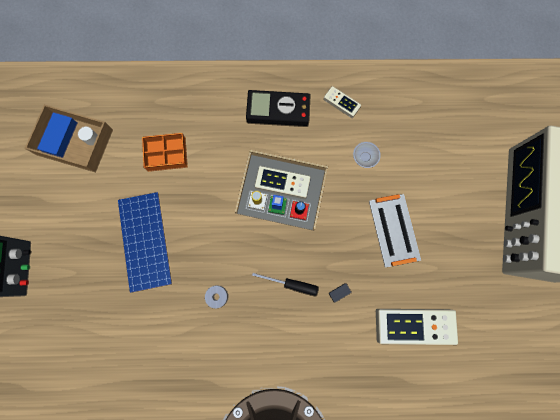

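View pics/side0.png

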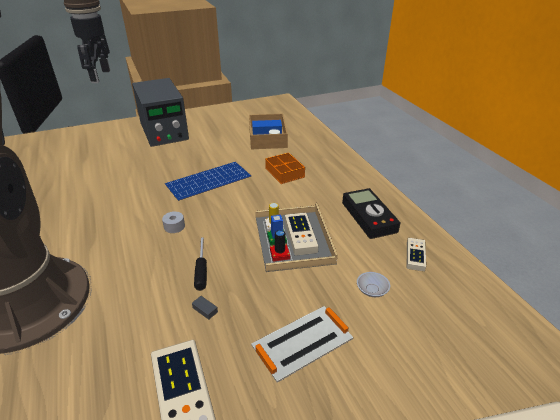

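View pics/wrist0.png

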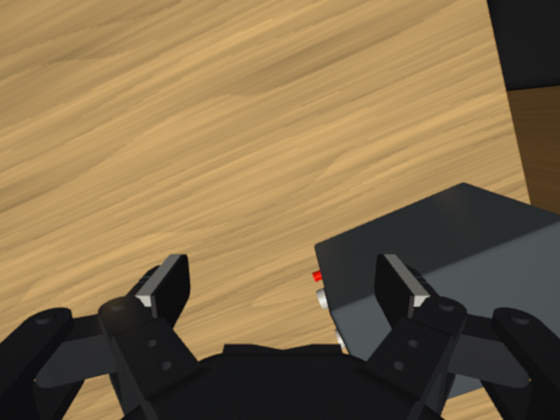

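The top view shows three scope-like things:
- a large one at (416,328)
- a small one at (342,102)
- the middle-sized one in the tray at (281,180), which is the one meant

The modules in the tray are white/yellow cap (257,200), green/blue relay (278,205) and red/black pot (300,210). The mat is at (145,242) and the dock at (395,231). I'll check a close crop and fit the poses.

```bash
python3 - <<'E'
from h import *
np.set_printoptions(precision=4,suppress=True)
p=vision.capture("top"); save(p,"crop_tray.png",(140,240,220,340),6)
C=cloud(p); np.save("top.npy",C); np.save("toprgb.npy",p["pixels"])
def rect(pts):
    r=cv2.minAreaRect((pts[:,:2]*1000).astype(np.float32)); return [np.round(x,1) for x in r]
for q in("pot_mid","relay_mid","cap_mid","scope_mid","tray","mat","dock"):
    for r in spotter.cut_out(q,p):
        P=C[r["region"]]; P=P[P[:,2]>-1]
        print(q,round(r["conf"],2),len(P),"zpct",np.percentile(P[:,2],[2,50,98]),rect(P))
rgb=p["pixels"].astype(int); 
hsv=cv2.cvtColor(p["pixels"],cv2.COLOR_RGB2HSV)
ora=(hsv[...,0]>4)&(hsv[...,0]<18)&(hsv[...,1]>200)&(hsv[...,2]>150); ora[:,:360]=0;ora[:190]=0;ora[275:,:]=0;ora[:,430:]=0
n,l,st,ce=cv2.connectedComponentsWithStats(ora.astype(np.uint8))
for i in range(1,n):
    if st[i,4]>20: P=C[l==i]; print("orange",st[i],P.mean(0),rect(P))
blue=(hsv[...,0]>100)&(hsv[...,0]<130)&(hsv[...,1]>120); blue[:,:110]=0;blue[:,180:]=0;blue[:185]=0;blue[300:]=0
P=C[blue]; print("mat",P.mean(0),rect(P))
E
```

```text
pot_mid 0.69 261 zpct [0.0126 0.0208 0.0716] [array([450.4, -50.6]), array([ 39. , 213.9]), np.float64(76.5)]
relay_mid 0.71 288 zpct [0.008  0.0244 0.0713] [array([459.6,  -1.8]), array([ 41.9, 213.5]), np.float64(81.5)]
relay_mid 0.45 274 zpct [0.0133 0.0201 0.0712] [array([557.5,  33.5]), array([40.2, 40.6]), np.float64(76.9)]
relay_mid 0.45 3264 zpct [0.0007 0.0054 0.0312] [array([516.2,  -9.1]), array([206.8, 322.4]), np.float64(76.4)]
cap_mid 0.63 277 zpct [0.0117 0.02   0.0712] [array([557.5,  33.5]), array([40.2, 40.6]), np.float64(76.9)]
scope_mid 0.84 2801 zpct [0.0199 0.0343 0.038 ] [array([ 273.9, -209.4]), array([423.4,  93.2]), np.float64(81.6)]
scope_mid 0.82 1225 zpct [0.0142 0.0288 0.0327] [array([500.6,  -0.4]), array([128.2, 285.8]), np.float64(75.0)]
scope_mid 0.68 621 zpct [0.0003 0.0173 0.021 ] [array([611.1, -82.7]), array([ 97.7, 533.2]), np.float64(63.3)]
tray 0.56 3073 zpct [0.0011 0.0053 0.0312] [array([516. ,  -9.9]), array([199.3, 322.4]), np.float64(76.5)]
mat 0.66 3922 zpct [0.0001 0.0036 0.0073] [array([466., 186.]), array([241.2, 378.8]), np.float64(1.7)]
dock 0.64 2496 zpct [0.0034 0.0072 0.0201] [array([ 458.4, -170.7]), array([170.6, 362.6]), np.float64(10.8)]
mat [0.4601 0.3078 0.0083] [array([465.7, 186. ]), array([237.8, 380.4]), np.float64(1.2)]
```

View pics/crop_tray.png

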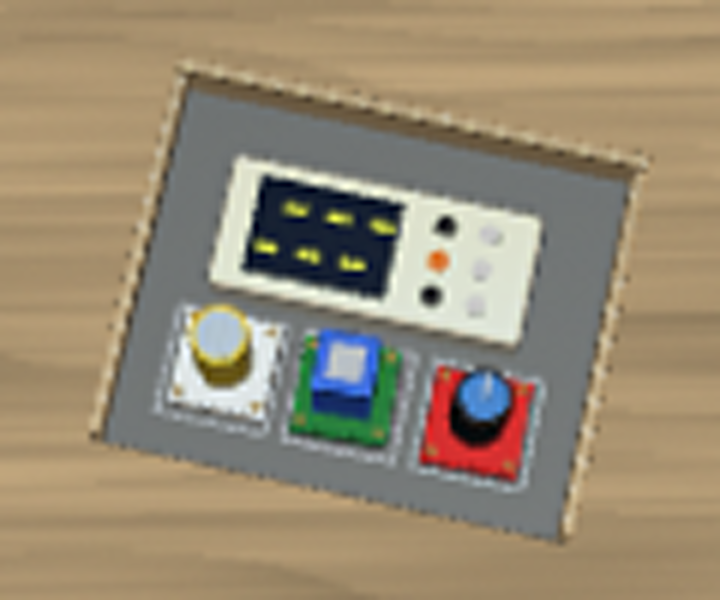

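```bash
cat > fit.py <<'E'
from h import *
def rect(P):
    r=cv2.minAreaRect((P[:,:2]*1000).astype(np.float32)); return np.round(r[0],1),np.round(r[1],1),round(r[2],1)
def near(C,c,rad,z0,z1):
    return (np.hypot(C[...,0]-c[0],C[...,1]-c[1])<rad)&(C[...,2]>z0)&(C[...,2]<z1)
E
python3 - <<'E'
from fit import *
np.set_printoptions(precision=4,suppress=True)
p=vision.capture("top"); C=cloud(p); d=p["range_z"]; C[d<=0]=np.nan
print("zero depth",(d<=0).sum())
for n,c in (("pot",(.528,-.07)),("relay",(.535,-.02)),("cap",(.555,.033))):
    m=near(C,c,.04,.062,.08); P=C[m]; print(n,"top",len(P),P.mean(0),rect(P))
    m=near(C,c,.04,.012,.026); P=C[m]; 
    print(n,"base+",len(P),rect(P), np.median(P[:,2]))
m=near(C,(.604,-.024),.08,.024,.034)
for q in("scope_mid","pot_mid","relay_mid","cap_mid","mat","dock","tray"):
    for r in spotter.cut_out(q,p):
        P=C[r["region"]]; P=P[~np.isnan(P[:,2])]; P=P[P[:,2]>-.01]
        print(q,round(r["conf"],2),len(P),np.percentile(P[:,2],[5,50,95]),rect(P))
        if q=="scope_mid":
            P=P[P[:,2]>np.median(P[:,2])-.004]; print("  topface",len(P),P.mean(0),rect(P))
hsv=cv2.cvtColor(p["pixels"],cv2.COLOR_RGB2HSV); 
for row,col in ((199,388),(262,404)): print(hsv[row,col],C[row,col])
E
```

```text
zero depth 939
pot top 79 [ 0.5312 -0.0686  0.0684] (array([531.5, -68.3]), array([21. , 21.5]), 19.3)
pot base+ 187 (array([537.9, -72.1]), array([79.4, 53.2]), 79.7) 0.018613525071630388
relay top 114 [ 0.5448 -0.0171  0.0686] (array([542.9, -32. ]), array([57.5, 23.8]), 80.3)
relay base+ 217 (array([548.5, -23.4]), array([79.1, 51.8]), 75.3) 0.01827526489824971
cap top 93 [0.556  0.0291 0.0687] (array([554.6,  18.7]), array([51.5, 22.7]), 78.9)
cap base+ 224 (array([561.9,  23.2]), array([58.9, 54.5]), 75.9) 0.01833634878477597
scope_mid 0.98 2790 [0.03   0.0343 0.0372] (array([ 256.1, -338.2]), array([193.4,  77.6]), 89.3)
  topface 2638 [ 0.2554 -0.3299  0.0344] (array([ 255.7, -331.5]), array([179.9,  76.9]), 89.0)
scope_mid 0.96 1267 [0.0172 0.0285 0.0314] (array([605.6, -28.9]), array([134.2,  64.3]), 77.1)
  topface 1162 [ 0.6009 -0.0288  0.0287] (array([601.8, -28.6]), array([129.7,  56.7]), 77.2)
scope_mid 0.75 588 [0.0065 0.0175 0.0205] (array([ 822.1, -187.9]), array([96.8, 49.6]), 51.9)
  topface 512 [ 0.8172 -0.1868  0.0179] (array([ 817.8, -187. ]), array([92.2, 40.5]), 52.6)
pot_mid 0.66 283 [0.0076 0.0201 0.0698] (array([532.3, -67.5]), array([41.4, 44.5]), 87.7)
relay_mid 0.54 295 [0.0117 0.0222 0.0703] (array([549. , -15.9]), array([41.1, 47.8]), 80.4)
cap_mid 0.66 320 [0.0047 0.0193 0.0699] (array([560.2,  32.2]), array([47. , 46.5]), 77.2)
mat 0.89 3842 [0.0009 0.0037 0.0063] (array([462.6, 310. ]), array([229.8, 102.2]), 10.7)
mat 0.29 284 [0.0077 0.0201 0.0698] (array([531.8, -67.6]), array([42.1, 40.2]), 78.6)
dock 0.89 2565 [0.0037 0.007  0.0181] (array([ 482.7, -302.4]), array([174.3,  92.8]), 9.3)
tray 0.62 3255 [0.002  0.0054 0.0284] (array([589.6, -27.1]), array([207.4, 172. ]), 77.0)
[ 13 200 205] [ 0.5564 -0.288   0.0185]
[ 13 193 219] [ 0.4025 -0.3167  0.0157]
```

```bash
cat >> h.py <<'E'
def yaw_of(s):
    T=T_tool(s); return np.degrees(np.arctan2(T[1,0],T[0,0]))
def plan(s,pos,yaw):
    "shift (cm) and turn (deg) in tool axes from the present pose to pos, tool down with tool-x at yaw (deg)"
    T=T_tool(s); y=np.radians(yaw)
    Rt=np.array([[np.cos(y),np.sin(y),0],[np.sin(y),-np.cos(y),0],[0,0,-1]])
    sh=T[:3,:3].T@(np.array(pos)-T[:3,3])*100
    rv=np.degrees(R.from_matrix(T[:3,:3].T@Rt).as_rotvec())
    return np.round(sh,2),np.round(rv,2)
E
python3 - <<'E'
from h import *
np.set_printoptions(precision=4,suppress=True)
s=bot.sense(); p=vision.capture("wrist"); print(p["mount"])
print(s["tool_pos"],yaw_of(s)); print(plan(s,(.49,-.02,.30),-13))
E
```

```text
[[ 1.     -0.0004  0.0002  0.0013]
 [ 0.0003  0.9637  0.267  -0.0683]
 [-0.0003 -0.267   0.9637 -0.1745]
 [ 0.      0.      0.      1.    ]]
[0.2433 0.5757 0.1991] 67.08591285273161
(array([-45.26,  45.92, -10.09]), array([-0.  , -0.  , 80.09]))
```

```bash
python3 -m creep '-1 0 0 -5 0 0 0; -1 0 0 -10 0 0 0; -1 -4.5 4.5 -10 0 0 8; -1 -9 9 -10 0 0 16; -1 -13.5 13.5 -10 0 0 24; -1 -18 18 -10 0 0 32; -1 -22.5 22.5 -10 0 0 40; -1 -27 27 -10 0 0 48; -1 -31.5 31.5 -10 0 0 56; -1 -36 36 -10 0 0 64; -1 -40 41 -10 0 0 72; -1 -40 42 -10 0 0 80'; python3 - <<'E'
from h import *
np.set_printoptions(precision=4,suppress=True)
s=bot.sense(); print(s["time_s"],s["tool_pos"],yaw_of(s)); print(plan(s,(.575,.02,.20),-13))
E
```

```text
time_s: 2.9
tool_pos: [0.4377, 0.1131, 0.2995]
ee_rot: [-0.001, 0.993, -0.115, 0.0]
ft_force: [0.5, 0.7, 1.3]
gripper_width: 0.0853
2.9 [0.4377 0.1131 0.2995] -13.228837961429743
(array([15.49,  5.93,  9.95]), array([-0.07, -0.03, -0.23]))
```

```bash
python3 -m creep '-1 4 1.5 2.5 0 0 0; -1 8 3 5 0 0 0; -1 12 4.5 7.5 0 0 0; -1 15.5 6 10 0 0 0; -1 15.5 6 10 0 0 0; -1 15.5 6 10 0 0 0; -1 15.5 6 10 0 0 0'; python3 - <<'E'
from fit import *
np.set_printoptions(precision=4,suppress=True)
s=bot.sense(); print(s["time_s"],s["tool_pos"],yaw_of(s))
p=vision.capture("wrist"); save(p,"wrist1.png"); C=cloud(p,s); C[p["range_z"]<=0]=np.nan
np.save("w1.npy",C); np.save("w1rgb.npy",p["pixels"])
for q in("scope_mid","pot_mid","relay_mid","cap_mid","tray"):
    for r in spotter.cut_out(q,p):
        P=C[r["region"]]; P=P[~np.isnan(P[:,2])]; P=P[P[:,2]>-.01]
        print(q,round(r["conf"],2),len(P),np.percentile(P[:,2],[5,50,95]),rect(P))
        if q=="scope_mid":
            P=P[P[:,2]>np.median(P[:,2])-.004]; print("  topface",len(P),P.mean(0),rect(P))
        else:
            for a,b in((.06,.08),(.014,.0225)):
                Q=P[(P[:,2]>a)&(P[:,2]<b)]; 
                if len(Q)>5: print("  ",a,len(Q),Q.mean(0),rect(Q))
E
```

```text
time_s: 3.6
tool_pos: [0.5748, 0.0229, 0.1997]
ee_rot: [-0.0, 0.994, -0.112, 0.0]
ft_force: [0.2, -0.7, -0.3]
gripper_width: 0.0851
3.6 [0.5748 0.0229 0.1997] -12.866263063367722
scope_mid 0.77 804 [0.0031 0.0252 0.033 ] (array([ 380. , -132.5]), array([476.8,  47.2]), 40.8)
  topface 489 [ 0.2578 -0.239   0.0327] (array([ 397.5, -117.4]), array([430.7,  46.3]), 41.0)
scope_mid 0.69 2243 [0.0037 0.0164 0.018 ] (array([ 729.6, -112.5]), array([ 90.6, 308.4]), 51.9)
  topface 1750 [ 0.821  -0.1756  0.017 ] (array([ 722.7, -106.5]), array([ 89.7, 290. ]), 51.9)
scope_mid 0.65 5083 [0.0257 0.0277 0.0291] (array([601.6, -31.3]), array([141.9,  56.4]), 77.9)
  topface 4937 [ 0.6034 -0.0222  0.0277] (array([603. , -25.4]), array([129.4,  55.9]), 77.4)
pot_mid 0.76 1299 [0.0111 0.0214 0.0682] (array([531.7, -64.6]), array([86.4, 41.7]), 77.1)
   0.06 376 [ 0.534  -0.0633  0.0669] (array([537.3, -49.8]), array([55.5, 23.2]), 75.3)
   0.014 557 [ 0.5353 -0.0597  0.0174] (array([533. , -65.2]), array([39.1, 39.9]), 78.7)
relay_mid 0.56 1341 [0.012  0.0393 0.0685] (array([545.2, -17.7]), array([52.4, 41.3]), 79.9)
   0.06 534 [ 0.5473 -0.0114  0.0673] (array([546.8, -12.6]), array([24.1, 24.1]), 79.9)
   0.014 500 [ 0.5508 -0.0062  0.0173] (array([546.8, -12.2]), array([39.5, 40. ]), 79.9)
cap_mid 0.92 1225 [0.0149 0.0186 0.0686] (array([557.9,  37.2]), array([38.9, 40.9]), 77.2)
   0.06 436 [0.559  0.0369 0.0677] (array([558.8,  36.5]), array([22.8, 22.7]), 32.4)
   0.014 650 [0.5617 0.0416 0.0173] (array([558.6,  37. ]), array([38.8, 39.6]), 77.2)
tray 0.91 12497 [0.0024 0.0039 0.0284] (array([588.1, -30.2]), array([213.2, 171.2]), 76.1)
   0.014 1655 [ 0.5964 -0.0335  0.0199] (array([583.4, -23.5]), array([200.6, 154.9]), 76.6)
```

View pics/wrist1.png

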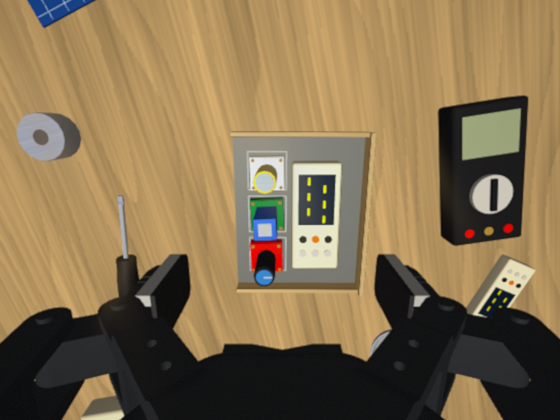

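The wrist view from 0.2 m gives three 40 mm bases and the scope top at 129×56 mm, z 0.028, so the size of the tray scope at (316,215) confirms the choice. I'll start with the cap at pixel (265,182).

```bash
cat > pl.py <<'E'
import sys
from h import *
np.set_printoptions(precision=4,suppress=True)
s=bot.sense(); print("t",round(s["time_s"],2),s["tool_pos"],"yaw",round(yaw_of(s),2),"w",round(s["gripper_width"],4),"F",np.round(s["ft_force"],1))
for a in sys.argv[1:]:
    v=[float(x) for x in a.split(",")]; print(a,*plan(s,v[:3],v[3]))
E
python3 pl.py .5586,.037,.038,-12.8 .5586,.037,.10,-12.8
```

```text
t 3.9 [0.575  0.0228 0.1999] yaw -12.85 w 0.0855 F [ 0.2  0.4 -1.1]
.5586,.037,.038,-12.8 [-1.93 -1.   16.19] [-0.06 -0.06 -0.05]
.5586,.037,.10,-12.8 [-1.93 -1.01  9.99] [-0.06 -0.06 -0.05]
```

```bash
python3 -m creep '-0.4 -1.9 -1 3 0 0 0; -0.4 -1.9 -1 6 0 0 0; -0.4 -1.9 -1 9 0 0 0; -0.4 -1.9 -1 12 0 0 0; -0.4 -1.9 -1 14 0 0 0; -0.4 -1.9 -1 15.2 0 0 0; -0.4 -1.9 -1 16.2 0 0 0; -0.4 -1.9 -1 16.2 0 0 0; -0.4 -1.9 -1 16.2 0 0 0; -0.4 -1.9 -1 16.2 0 0 0' ; python3 pl.py; python3 - <<'E'
from h import *
p=vision.capture("wrist"); save(p,"wrist2.png")
E
```

```text
time_s: 4.9
tool_pos: [0.5596, 0.0361, 0.0381]
ee_rot: [-0.0, 0.994, -0.112, 0.001]
ft_force: [-0.1, 0.6, 0.3]
gripper_width: 0.0597
t 4.9 [0.5596 0.0361 0.0381] yaw -12.91 w 0.0597 F [-0.1  0.6  0.3]
```

View pics/wrist2.png

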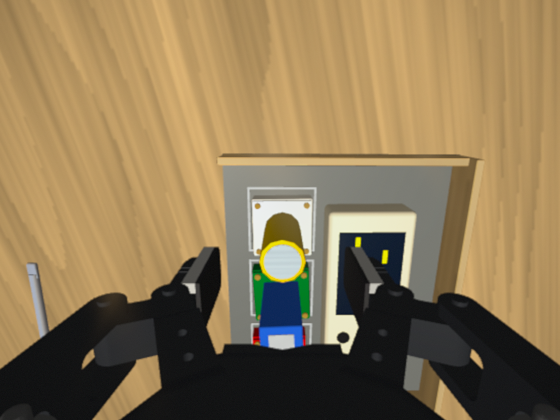

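The can top is at (283,262), midway between the pads at (208,270) and (358,270). Closing now.

```bash
python3 - <<'E'
from h import *
s=bot.sense();p=vision.capture("wrist"); C=cloud(p,s); T=np.linalg.inv(T_tool(s))
for nm,c in(("cap",(.5586,.037)),):
    m=(C[...,2]>.063)&(C[...,2]<.072)&(np.hypot(C[...,0]-c[0],C[...,1]-c[1])<.015)&(p["range_z"]>0)
    P=C[m]; r=cv2.minEnclosingCircle((P[:,:2]*1000).astype(np.float32)); print(len(P),P.mean(0),r, T[:3,:3]@np.array([r[0][0]/1000,r[0][1]/1000,.068])+T[:3,3])
E
python3 -m creep '1 0 0 0 0 0 0; 1 0 0 0 0 0 0; 1 0 0 0 0 0 0; 1 0 0 0 0 0 0; 1 0 0 0 0 0 0; 1 0 0 0 0 0 0; 1 0 0 0 0 0 0'; python3 pl.py .537,.327,.15,-12.8
```

```text
1630 [0.55891077 0.03715823 0.06770069] ((558.6884765625, 36.28386306762695), 12.121979713439941) [-7.83433314e-04 -3.53503200e-06 -2.99830104e-02]
time_s: 5.7
tool_pos: [0.5588, 0.036, 0.0371]
ee_rot: [-0.0, 0.994, -0.112, 0.0]
ft_force: [-0.7, -0.1, -0.7]
gripper_width: -0.0002
t 5.7 [0.5588 0.036  0.0371] yaw -12.91 w -0.0002 F [-0.7 -0.1 -0.7]
.537,.327,.15,-12.8 [ -8.63 -27.88 -11.29] [-0.   -0.   -0.11]
```

Gripper width is 0, so it closed without the can. I'll look before doing anything else.

```bash
python3 - <<'E'
from h import *
p=vision.capture("wrist"); save(p,"wrist3.png")
p=vision.capture("side"); save(p,"side3.png",(150,300,200,400),4)
E
```

```text
(no output)
```

View pics/wrist3.png

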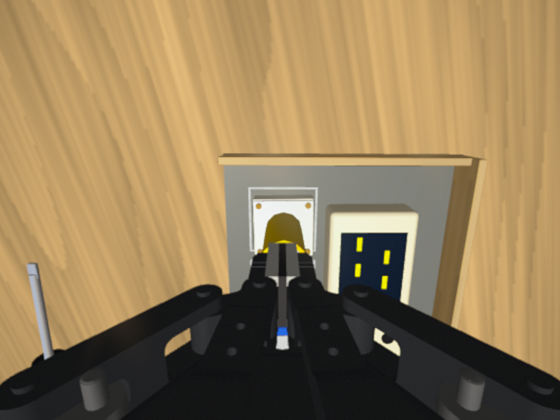

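View pics/side3.png

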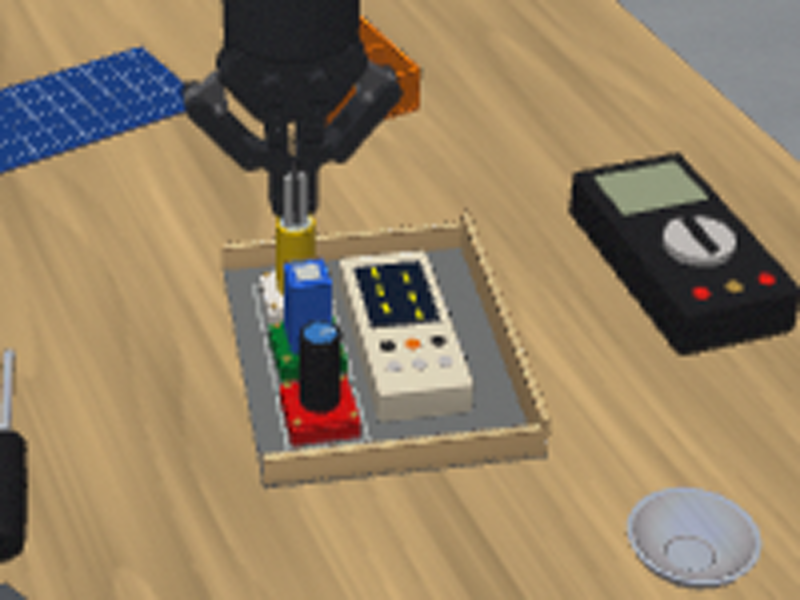

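The side view shows the shut fingertips just above the can, which still stands. I'll measure where the tips really are in the tool frame.

```bash
python3 - <<'E'
from h import *
np.set_printoptions(precision=4,suppress=True)
s=bot.sense();p=vision.capture("wrist"); d=p["range_z"]; M=p["mount"]
f=210/np.tan(np.radians(p["fovy"])/2)
for r,c in((246,275),(246,290),(255,275),(270,275),(275,290),(300,262),(240,283),(230,283)):
    z=d[r,c]; print((r,c),z,(M@[ (c-p["cx"])/f*z,(r-p["cy"])/f*z,z,1])[:3])
I=np.linalg.inv(M)
for z in(0,-.019,-.03): c=I@[0,0,z,1]; print("tool z",z,c[0]/c[2]*f+p["cx"],c[1]/c[2]*f+p["cy"],c[2])
p=vision.capture("side"); C=cloud(p)
print(s["tool_pos"]); print("tip in side",project(p,s["tool_pos"]))
p2=p; 
for r,c in ((150+200//4,200+295//4),(150+190//4,200+290//4),(150+212//4,200+297//4),(150+222//4,200+293//4),(150+235//4,200+293//4)): print((r,c),C[r,c],p["pixels"][r,c])
E
```

```text
(246, 275) 0.14365923 [-0.0039 -0.0127 -0.041 ]
(246, 290) 0.14359094 [ 0.0031 -0.0127 -0.041 ]
(255, 275) 0.13416126 [-0.0036 -0.0126 -0.0508]
(270, 275) 0.1215552 [-0.0034 -0.0123 -0.064 ]
(275, 290) 0.11686689 [ 0.0024 -0.0126 -0.0688]
(300, 262) 0.09829659 [-0.007  -0.0139 -0.0877]
(240, 283) 0.15389086 [-0.0001 -0.0115 -0.0307]
(230, 283) 0.1671464 [-0.0001 -0.0118 -0.0168]
tool z 0 282.97455939063417 238.97104886670425 0.18651179446194346
tool z -0.019 283.1064680391722 251.90650077804307 0.1681972443910631
tool z -0.03 283.1968493728981 260.7696299894452 0.15759408382371132
[0.5588 0.036  0.0371]
tip in side (np.float64(272.3444568413412), np.float64(214.78207479803257))
(200, 273) [0.5559 0.023  0.0904] [50 50 52]
(197, 272) [0.5544 0.0256 0.0976] [106 105 106]
(203, 274) [0.5594 0.0257 0.0791] [53 54 54]
(205, 273) [0.557  0.0262 0.0736] [73 73 75]
(208, 273) [0.5556 0.0228 0.0674] [185 152  10]
```

Wrist and side depth agree: the shut fingertips end about 35 mm short of the reported TCP (tool z ≈ -0.036), not at it. I'll use the measured value, so I open again and go about 34 mm lower, which puts the tips at z ≈ 0.038.

```bash
python3 -m creep '-0.4 0 0 0 0 0 0; -0.4 0 0 0 0 0 0; -0.4 0 0 0 0 0 0; -0.4 0 0 0 0 0 0; -0.4 0 0 0 0 0 0; -0.4 0 0 0.5 0 0 0;-0.4 0 0 1.5 0 0 0; -0.4 0 0 2.5 0 0 0; -0.4 0 0 3 0 0 0; -0.4 0 0 3 0 0 0'; python3 - <<'E'
from h import *
np.set_printoptions(precision=4,suppress=True)
s=bot.sense();p=vision.capture("wrist"); save(p,"wrist4.png"); d=p["range_z"]; M=p["mount"]
f=210/np.tan(np.radians(p["fovy"])/2)
v,u=np.mgrid[:420,:560]
P=np.stack([(u-p["cx"])/f*d,(v-p["cy"])/f*d,d,np.ones_like(d)],-1)@M.T
for nm,m in(("L",(P[...,0]<-.02)&(P[...,0]>-.05)&(np.abs(P[...,1])<.02)&(P[...,2]>-.1)&(P[...,2]<-.033)),("R",(P[...,0]>.02)&(P[...,0]<.05)&(np.abs(P[...,1])<.02)&(P[...,2]>-.1)&(P[...,2]<-.033))):
    Q=P[m&(d>0)]; print(nm,len(Q),np.percentile(Q[:,2],[50,90,99,100]),np.percentile(Q[:,0],[1,50,99]),np.percentile(Q[:,1],[1,99]))
p=vision.capture("side"); save(p,"side4.png",(150,300,200,400),4)
E
python3 pl.py
```

```text
time_s: 6.9
tool_pos: [0.5579, 0.0359, 0.0059]
ee_rot: [0.0, 0.994, -0.113, -0.001]
ft_force: [0.4, 0.7, -0.4]
gripper_width: 0.0599
L 4797 [-0.0825 -0.0509 -0.0397 -0.0358] [-0.0497 -0.0367 -0.0288] [-0.0155  0.0081]
R 5755 [-0.0861 -0.053  -0.0404 -0.0365] [0.0276 0.0389 0.0499] [-0.0153  0.0094]
t 7.0 [0.5587 0.0359 0.0069] yaw -12.92 w 0.0597 F [0.3 1.2 0. ]
```

View pics/wrist4.png

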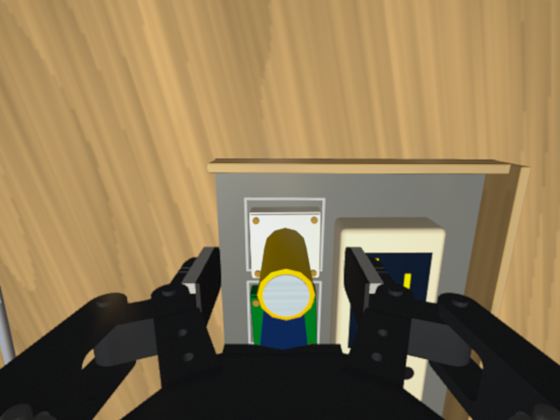

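View pics/side4.png

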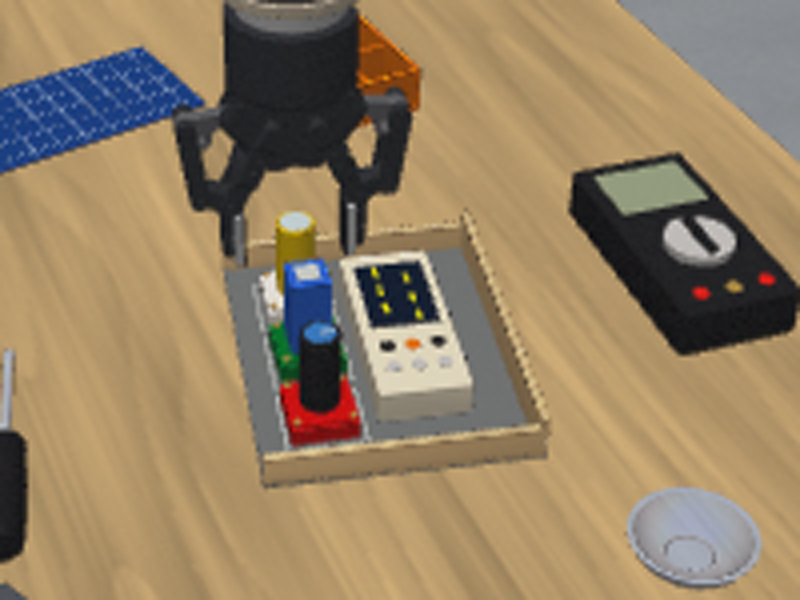

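The open tips now straddle the can: can top at (287,295), pads at (208,270) and (355,270), tips at z ≈ 0.044. Closing here.

```bash
python3 -m creep '1 0 0 0 0 0 0; 1 0 0 0 0 0 0; 1 0 0 0 0 0 0; 1 0 0 0 0 0 0; 1 0 0 0 0 0 0; 1 0 0 0 0 0 0'; python3 pl.py .537,.327,.10,-12.8
```

```text
time_s: 7.6
tool_pos: [0.5592, 0.0361, 0.0075]
ee_rot: [-0.0, 0.994, -0.112, 0.0]
ft_force: [-0.9, -0.2, 6.6]
gripper_width: 0.0223
t 7.6 [0.5592 0.0361 0.0075] yaw -12.91 w 0.0223 F [-0.9 -0.2  6.6]
.537,.327,.10,-12.8 [ -8.66 -27.86  -9.24] [-0.03 -0.04 -0.11]
```

```bash
python3 -m creep '1 0 0 -2 0 0 0; 1 0 0 -6 0 0 0; 1 0 0 -10 0 0 0; 1 0 0 -10 0 0 0; 1 0 0 -10 0 0 0' && python3 pl.py .537,.327,.10,-12.8
```

```text
time_s: 8.1
tool_pos: [0.5591, 0.0364, 0.1075]
ee_rot: [-0.0, 0.994, -0.112, 0.001]
ft_force: [-0.9, 0.1, -1.3]
gripper_width: 0.0223
t 8.1 [0.5591 0.0364 0.1075] yaw -12.89 w 0.0223 F [-0.9  0.1 -1.3]
.537,.327,.10,-12.8 [ -8.64 -27.84   0.77] [-0.06 -0.07 -0.09]
```

```bash
python3 -m creep '1 -1.4 -4.6 0 0 0 0; 1 -2.8 -9.2 0 0 0 0; 1 -4.2 -13.8 0 0 0 0; 1 -5.6 -18.4 0 0 0 0; 1 -7 -23 0 0 0 0; 1 -8.6 -27.8 0 0 0 0; 1 -8.6 -27.8 0 0 0 0; 1 -8.6 -27.8 3 0 0 0; 1 -8.6 -27.8 6 0 0 0; 1 -8.6 -27.8 8 0 0 0; 1 -8.6 -27.8 8 0 0 0; 1 -8.6 -27.8 8 0 0 0' && python3 pl.py .537,.327,.0068,-12.8; python3 - <<'E'
from h import *
p=vision.capture("wrist"); save(p,"wrist5.png")
E
```

```text
time_s: 9.3
tool_pos: [0.5365, 0.3254, 0.0262]
ee_rot: [0.001, 0.994, -0.113, -0.001]
ft_force: [0.7, 0.6, -0.1]
gripper_width: 0.0225
t 9.3 [0.5365 0.3254 0.0262] yaw -12.93 w 0.0225 F [ 0.7  0.6 -0.1]
.537,.327,.0068,-12.8 [ 0.02 -0.17  1.94] [ 0.11  0.08 -0.13]
```

View pics/wrist5.png

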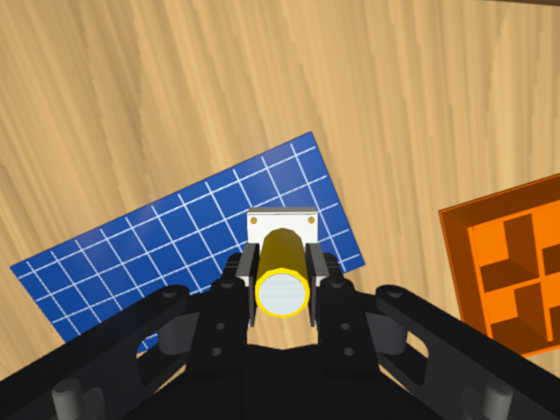

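The cap hangs upright over the far end of the mat, base at (283,230), with blue all round it. Lowering.

```bash
python3 -m creep '1 0 0 1 0 0 0; 1 0 0 1.5 0 0 0; 1 0 0 1.8 0 0 0; 1 0 0 1.95 0 0 0; 1 0 0 2 0 0 0; 1 0 0 2 0 0 0; 1 0 0 2 0 0 0' && python3 pl.py
```

```text
time_s: 10.05
tool_pos: [0.5373, 0.3263, 0.0073]
ee_rot: [-0.0, 0.994, -0.112, 0.0]
ft_force: [-0.3, 1.2, -0.8]
gripper_width: 0.0222
t 10.05 [0.5373 0.3263 0.0073] yaw -12.91 w 0.0222 F [-0.3  1.2 -0.8]
```

```bash
python3 -m creep '1 0 0 0.1 0 0 0; 1 0 0 0.1 0 0 0; 0.8 0 0 0.1 0 0 0; 0 0 0 0.1 0 0 0; 0 0 0 0.1 0 0 0; 0 0 0 0.1 0 0 0; 0 0 0 0.1 0 0 0; 0 0 0 -3 0 0 0; 0 0 0 -7 0 0 0; 0 0 0 -11 0 0 0; 0 0 0 -11 0 0 0' && python3 pl.py .5468,-.0123,.12,-10 .5468,-.0123,.0075,-10; python3 - <<'E'
from h import *
p=vision.capture("wrist"); save(p,"wrist6.png")
E
```

```text
time_s: 11.15
tool_pos: [0.5404, 0.3276, 0.1226]
ee_rot: [-0.003, 0.994, -0.113, 0.003]
ft_force: [0.2, -0.8, -0.0]
gripper_width: 0.0429
t 11.15 [0.5404 0.3276 0.1226] yaw -12.93 w 0.0429 F [ 0.2 -0.8 -0. ]
.5468,-.0123,.12,-10 [ 8.22 32.98  0.1 ] [-0.36 -0.35 -2.93]
.5468,-.0123,.0075,-10 [ 8.16 33.06 11.35] [-0.36 -0.35 -2.93]
```

View pics/wrist6.png

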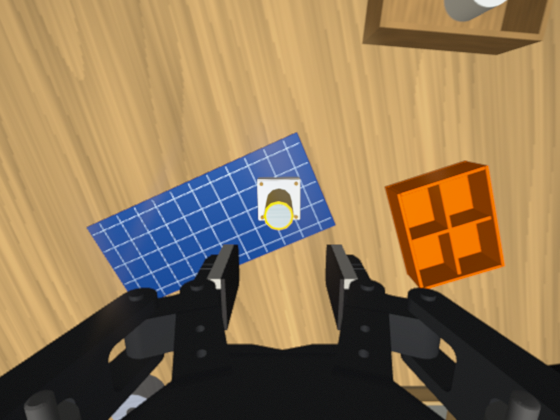

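The cap stands on the mat at (279,200). Next is the relay.

```bash
python3 -m creep '-0.4 1.2 4.7 0 0 0 -1; -0.4 2.4 9.4 0 0 0 -2; -0.4 3.6 14.1 0 0 0 -2.9; -0.4 4.8 18.8 0 0 0 -2.9; -0.4 6 23.5 0 0 0 -2.9; -0.4 7.2 28.2 0 0 0 -2.9; -0.4 8.2 33 0 0 0 -2.9; -0.4 8.2 33 0 0 0 -2.9; -0.4 8.2 33 0 0 0 -2.9; -0.4 8.2 33 0 0 0 -2.9' && python3 - <<'E'
from fit import *
np.set_printoptions(precision=4,suppress=True)
s=bot.sense(); p=vision.capture("wrist"); save(p,"wrist7.png"); C=cloud(p,s); C[p["range_z"]<=0]=np.nan
for n,q,c in(("relay","relay_mid",(.5468,-.0123)),("pot","pot_mid",(.533,-.065))):
    m=near(C,c,.022,.062,.075); P=C[m]; print(n,len(P),P.mean(0),rect(P))
    for r in spotter.cut_out(q,p)[:1]:
        Q=C[r["region"]]; Q=Q[(Q[:,2]>.014)&(Q[:,2]<.0225)]; print(" base",r["conf"],len(Q),rect(Q))
E
python3 pl.py .5468,-.0123,.0075,-10
```

```text
time_s: 12.2
tool_pos: [0.5428, -0.0124, 0.1163]
ee_rot: [-0.0, 0.996, -0.087, -0.001]
ft_force: [-0.4, 1.4, -0.3]
gripper_width: 0.0594
relay 1005 [ 0.5471 -0.0119  0.0675] (array([547.2, -12.7]), array([24. , 23.5]), 79.6)
 base 0.84 843 (array([547.2, -12.4]), array([39. , 39.3]), 79.0)
pot 655 [ 0.5334 -0.0645  0.0672] (array([533.1, -65.3]), array([22.7, 22.6]), 51.9)
t 12.35 [ 0.5432 -0.0121  0.1167] yaw -9.86 w 0.0597 F [ 0.5  0.6 -0.2]
.5468,-.0123,.0075,-10 [ 0.37 -0.04 10.92] [-0.01  0.04  0.14]
```

View pics/wrist7.png

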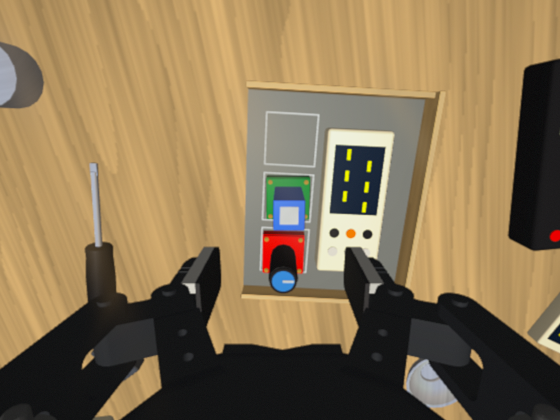

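The cap's place at (292,140) is empty, the relay is at (288,205) and the pot at (283,265). The measurements agree with the earlier ones to within 0.5 mm. Descending on the relay.

```bash
python3 -m creep '-0.4 0.4 0 2 0 0 0; -0.4 0.4 0 5 0 0 0; -0.4 0.4 0 8 0 0 0; -0.4 0.4 0 10 0 0 0; -0.4 0.4 0 11 0 0 0; -0.4 0.4 0 11 0 0 0; 1 0.4 0 11 0 0 0; 1 0.4 0 11 0 0 0; 1 0.4 0 11 0 0 0; 1 0.4 0 11 0 0 0; 1 0.4 0 11 0 0 0; 1 0.4 0 11 0 0 0' && python3 pl.py .463,.313,.10,-10
```

```text
time_s: 13.55
tool_pos: [0.5482, -0.0143, 0.0083]
ee_rot: [-0.0, 0.996, -0.087, 0.001]
ft_force: [-0.4, 1.0, 7.0]
gripper_width: 0.0231
t 13.55 [ 0.5482 -0.0143  0.0083] yaw -10.01 w 0.0231 F [-0.4  1.   7. ]
.463,.313,.10,-10 [-14.06 -30.76  -9.17] [-0.05 -0.12 -0.01]
```

```bash
python3 -m creep '1 0 0 -2 0 0 0; 1 0 0 -6 0 0 0; 1 0 0 -10 0 0 0; 1 -2 -4.4 -10 0 0 0; 1 -4 -8.8 -10 0 0 0; 1 -6 -13.2 -10 0 0 0; 1 -8 -17.6 -10 0 0 0; 1 -10 -22 -10 0 0 0; 1 -12 -26.4 -10 0 0 0; 1 -14.1 -30.8 -10 0 0 0; 1 -14.1 -30.8 -10 0 0 0; 1 -14.1 -30.8 -10 0 0 0' && python3 pl.py .463,.313,.0075,-10; python3 - <<'E'
from h import *
p=vision.capture("wrist"); save(p,"wrist8.png")
E
```

```text
time_s: 14.75
tool_pos: [0.4612, 0.3147, 0.1072]
ee_rot: [-0.0, 0.996, -0.086, 0.0]
ft_force: [0.2, -1.1, -1.2]
gripper_width: 0.0229
t 14.75 [0.4612 0.3147 0.1072] yaw -9.82 w 0.0229 F [ 0.2 -1.1 -1.2]
.463,.313,.0075,-10 [0.2  0.14 9.97] [-0.01 -0.01  0.18]
```

View pics/wrist8.png

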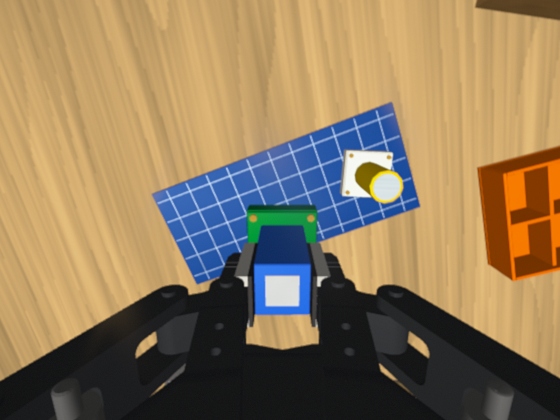

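```bash
python3 -m creep '1 0 0 3 0 0 0; 1 0 0 6 0 0 0; 1 0 0 8 0 0 0; 1 0 0 9.2 0 0 0; 1 0 0 9.7 0 0 0; 1 0 0 10 0 0 0; 1 0 0 10 0 0 0; 1 0 0 10 0 0 0' && python3 pl.py
```

```text
time_s: 15.6
tool_pos: [0.4626, 0.3137, 0.008]
ee_rot: [-0.001, 0.996, -0.087, 0.001]
ft_force: [0.3, -0.0, -1.2]
gripper_width: 0.023
t 15.6 [0.4626 0.3137 0.008 ] yaw -10.02 w 0.023 F [ 0.3 -0.  -1.2]
```

```bash
python3 -m creep '1 0 0 0.1 0 0 0; 1 0 0 0.1 0 0 0; 0.8 0 0 0.1 0 0 0; 0 0 0 0.1 0 0 0; 0 0 0 0.1 0 0 0; 0 0 0 0.1 0 0 0; 0 0 0 0.1 0 0 0; 0 0 0 -3 0 0 0; 0 0 0 -7 0 0 0; 0 0 0 -11 0 0 0; 0 0 0 -11 0 0 0; 0 0 0 -11 0 0 0' && python3 pl.py .5332,-.0652,.12,-11.3 .5332,-.0652,.0078,-11.3; python3 - <<'E'
from h import *
p=vision.capture("wrist"); save(p,"wrist9.png")
E
```

```text
time_s: 16.8
tool_pos: [0.4623, 0.3139, 0.1179]
ee_rot: [-0.001, 0.996, -0.087, 0.001]
ft_force: [-0.2, -0.7, -0.4]
gripper_width: 0.043
t 16.8 [0.4623 0.3139 0.1179] yaw -10.0 w 0.043 F [-0.2 -0.7 -0.4]
.5332,-.0652,.12,-11.3 [13.57 36.1  -0.26] [-0.1  -0.06  1.3 ]
.5332,-.0652,.0078,-11.3 [13.56 36.12 10.96] [-0.1  -0.06  1.3 ]
```

View pics/wrist9.png

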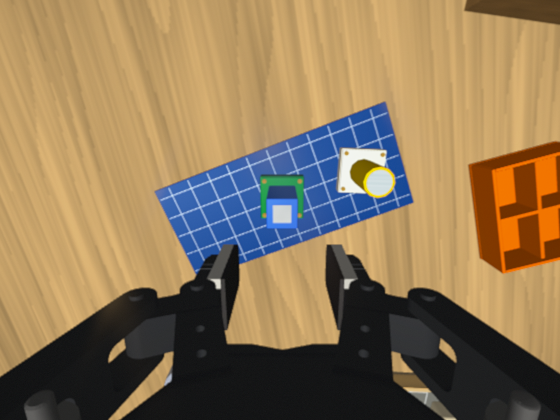

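The relay stands mid-mat at (282,197). On to the pot.

```bash
python3 -m creep '-0.4 1.7 4.5 0 0 0 1; -0.4 3.4 9 0 0 0 1.3; -0.4 5.1 13.5 0 0 0 1.3; -0.4 6.8 18 0 0 0 1.3; -0.4 8.5 22.5 0 0 0 1.3; -0.4 10.2 27 0 0 0 1.3; -0.4 11.9 31.5 0 0 0 1.3; -0.4 13.6 36.1 0 0 0 1.3; -0.4 13.6 36.1 0 0 0 1.3; -0.4 13.6 36.1 0 0 0 1.3;  -0.4 13.6 36.1 0 0 0 1.3' && python3 - <<'E'
from fit import *
np.set_printoptions(precision=4,suppress=True)
s=bot.sense(); p=vision.capture("wrist"); save(p,"wrist10.png"); C=cloud(p,s); C[p["range_z"]<=0]=np.nan
m=near(C,(.533,-.065),.022,.062,.075); P=C[m]; print(len(P),P.mean(0),rect(P))
E
python3 pl.py .5332,-.0652,.0078,-11.3
```

```text
time_s: 17.95
tool_pos: [0.5323, -0.0645, 0.116]
ee_rot: [-0.0, 0.995, -0.098, -0.001]
ft_force: [0.0, 0.4, 0.1]
gripper_width: 0.0598
735 [ 0.5333 -0.0651  0.0673] (array([533. , -65.7]), array([23.1, 22.1]), 2.8)
t 18.0 [ 0.5325 -0.0641  0.1162] yaw -11.19 w 0.0601 F [-0.3 -0.4  0.4]
.5332,-.0652,.0078,-11.3 [ 0.11  0.1  10.84] [-0.01  0.11  0.11]
```

View pics/wrist10.png

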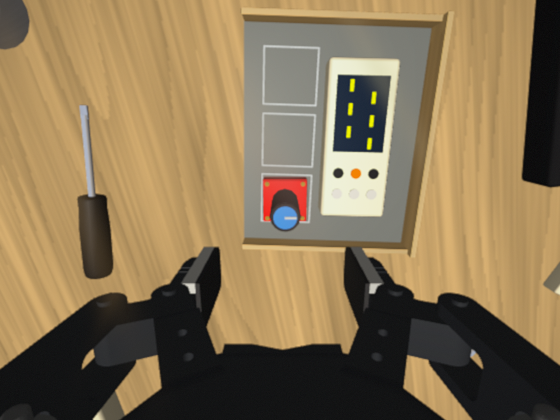

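```bash
python3 -m creep '-0.4 0.1 0.1 2 0 0 0; -0.4 0.1 0.1 5 0 0 0; -0.4 0.1 0.1 8 0 0 0; -0.4 0.1 0.1 10 0 0 0; -0.4 0.1 0.1 10.8 0 0 0; -0.4 0.1 0.1 10.8 0 0 0; 1 0.1 0.1 10.8 0 0 0; 1 0.1 0.1 10.8 0 0 0; 1 0.1 0.1 10.8 0 0 0; 1 0.1 0.1 10.8 0 0 0; 1 0.1 0.1 10.8 0 0 0; 1 0.1 0.1 10.8 0 0 0' && python3 pl.py .389,.299,.10,-11.3
```

```text
time_s: 19.2
tool_pos: [0.5347, -0.0668, 0.0102]
ee_rot: [-0.0, 0.995, -0.099, 0.001]
ft_force: [-1.1, 1.1, 6.2]
gripper_width: 0.0222
t 19.2 [ 0.5347 -0.0668  0.0102] yaw -11.31 w 0.0222 F [-1.1  1.1  6.2]
.389,.299,.10,-11.3 [-21.44 -33.02  -8.98] [-0.05 -0.1  -0.01]
```

```bash
python3 -m creep '1 0 0 -2 0 0 0; 1 0 0 -6 0 0 0; 1 0 0 -10 0 0 0; 1 -2.5 -3.8 -10 0 0 0; 1 -5 -7.6 -10 0 0 0; 1 -7.5 -11.5 -10 0 0 0; 1 -10 -15.4 -10 0 0 0; 1 -12.5 -19.2 -10 0 0 0; 1 -15 -23.1 -10 0 0 0; 1 -17.5 -27 -10 0 0 0; 1 -20 -30.8 -10 0 0 0; 1 -21.4 -33 -10 0 0 0' && python3 pl.py .389,.299,.0095,-11.3
```

```text
time_s: 20.4
tool_pos: [0.3868, 0.3024, 0.1097]
ee_rot: [-0.001, 0.995, -0.097, -0.0]
ft_force: [0.2, -0.7, -1.5]
gripper_width: 0.0222
t 20.4 [0.3868 0.3024 0.1097] yaw -11.09 w 0.0222 F [ 0.2 -0.7 -1.5]
.389,.299,.0095,-11.3 [ 0.28  0.32 10.02] [-0.11  0.02  0.21]
```

```bash
python3 -m creep '1 0.1 0.1 0 0 0 0; 1 0.1 0.1 3 0 0 0; 1 0.1 0.1 6 0 0 0; 1 0.1 0.1 8 0 0 0; 1 0.1 0.1 9.2 0 0 0; 1 0.1 0.1 9.7 0 0 0; 1 0.1 0.1 9.9 0 0 0; 1 0.1 0.1 9.9 0 0 0; 1 0.1 0.1 9.9 0 0 0' && python3 pl.py; python3 - <<'E'
from h import *
p=vision.capture("wrist"); save(p,"wrist11.png")
E
```

```text
time_s: 21.3
tool_pos: [0.3901, 0.2978, 0.0109]
ee_rot: [-0.001, 0.995, -0.099, 0.0]
ft_force: [0.1, 1.9, -1.7]
gripper_width: 0.022
t 21.3 [0.3901 0.2978 0.0109] yaw -11.32 w 0.022 F [ 0.1  1.9 -1.7]
```

View pics/wrist11.png

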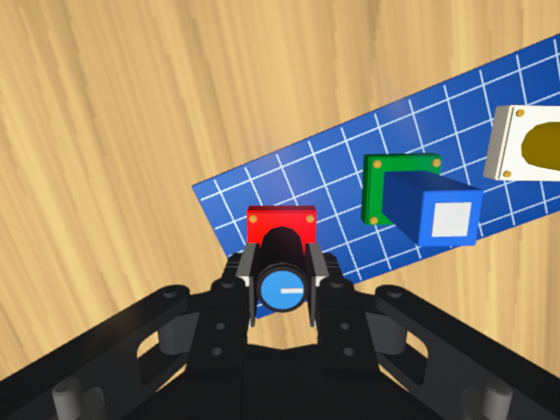

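The pot is near the mat's left end and the margin looks small, so I'll shift it 8 mm inward before setting down.

```bash
python3 -m creep '1 0.8 -0.2 -0.2 0 0 0; 1 0.8 -0.2 0 0 0 0; 1 0.8 -0.2 0.2 0 0 0; 1 0.8 -0.2 0.25 0 0 0; 0.8 0.8 -0.2 0.25 0 0 0; 0 0.8 -0.2 0.25 0 0 0; 0 0.8 -0.2 0.25 0 0 0; 0 0.8 -0.2 0.25 0 0 0; 0 0.8 -0.2 0.25 0 0 0; 0 0.8 -0.2 -3 0 0 0; 0 0.8 -0.2 -7 0 0 0; 0 0.8 -0.2 -11 0 0 0' && python3 pl.py; python3 - <<'E'
from h import *
p=vision.capture("wrist"); save(p,"wrist12.png")
E
```

```text
time_s: 22.55
tool_pos: [0.3974, 0.2972, 0.121]
ee_rot: [0.001, 0.995, -0.099, -0.0]
ft_force: [0.4, 1.3, -0.3]
gripper_width: 0.0428
t 22.55 [0.3974 0.2972 0.121 ] yaw -11.33 w 0.0428 F [ 0.4  1.3 -0.3]
```

View pics/wrist12.png

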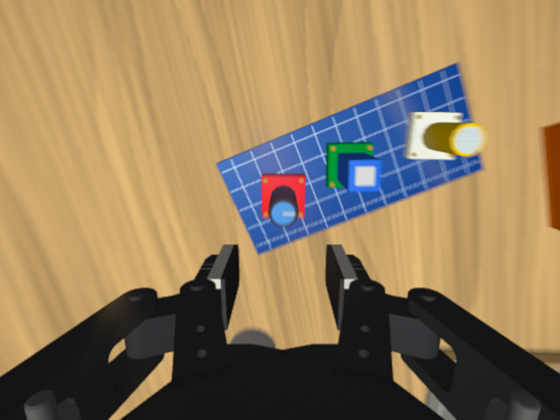

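All three modules stand on the mat: pot (284,195), relay (350,165), cap (435,135). Next I'll look at the dock with the wrist camera.

```bash
python3 pl.py .48,-.21,.22,-11.3; python3 -m creep '-0.4 0 0 -4 0 0 0; -0.4 1.8 4.6 -5 0 0 0; -0.4 3.6 9.2 -6 0 0 0; -0.4 5.4 13.8 -7 0 0 0; -0.4 7.2 18.4 -8 0 0 0; -0.4 9 23 -9 0 0 0; -0.4 10.8 27.6 -10 0 0 0; -0.4 12.6 32.2 -10 0 0 0; -0.4 14.4 36.8 -10 0 0 0; -0.4 16.2 41.4 -10 0 0 0; -0.4 18 46 -10 0 0 0; -0.4 18.1 48.1 -10 0 0 0'; python3 -m creep '-0.6 0 0 0 0 0 0; -0.6 0 0 0 0 0 0; -0.6 0 0 0 0 0 0'; python3 - <<'E'
from fit import *
np.set_printoptions(precision=4,suppress=True)
s=bot.sense(); p=vision.capture("wrist"); save(p,"wrist13.png"); C=cloud(p,s); C[p["range_z"]<=0]=np.nan
np.savez("w13.npz",C=C,rgb=p["pixels"])
print(s["tool_pos"],yaw_of(s))
for r in spotter.cut_out("dock",p)[:2]:
    Q=C[r["region"]]; Q=Q[Q[:,2]>.003]; print("dock",r["conf"],len(Q),rect(Q))
    Q2=Q[Q[:,2]>.0145]; print(len(Q2),rect(Q2),np.percentile(Q2[:,2],[5,50,95]))
    Q3=Q[(Q[:,2]<.009)]; print("plate",len(Q3),rect(Q3),np.median(Q3[:,2]))
p=vision.capture("top"); save(p,"top13.png")
E
```

```text
t 22.6 [0.4004 0.2991 0.1268] yaw -11.39 w 0.0428 F [2.6 2.1 4.5]
.48,-.21,.22,-11.3 [17.88 48.29 -9.52] [-0.31 -0.21 -0.09]
time_s: 23.8
tool_pos: [0.481, -0.2143, 0.2202]
ee_rot: [0.001, 0.995, -0.101, 0.0]
ft_force: [-1.1, 0.0, 0.1]
gripper_width: 0.0597
time_s: 24.1
tool_pos: [0.4811, -0.2078, 0.2198]
ee_rot: [-0.0, 0.995, -0.098, -0.0]
ft_force: [0.6, 0.6, -0.1]
gripper_width: 0.0685
[ 0.4811 -0.2078  0.2198] -11.208585194297418
dock 0.57 7873 (array([ 478.8, -277.4]), array([167.9, 135.3]), 10.3)
657 (array([ 477.4, -269.8]), array([167.9, 120.1]), 10.2) [0.0157 0.0173 0.0186]
plate 7133 (array([ 483. , -299.4]), array([167.4,  90.4]), 10.2) 0.0055894448958985765
```

View pics/wrist13.png

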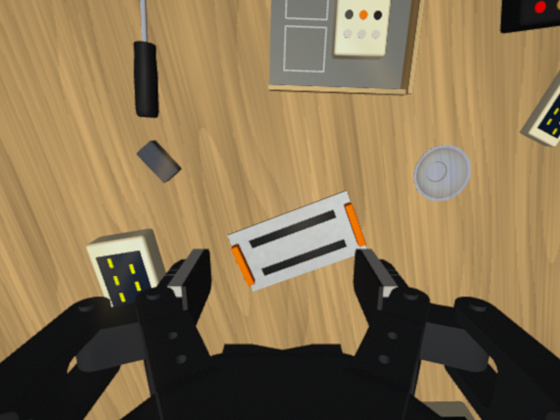

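View pics/top13.png

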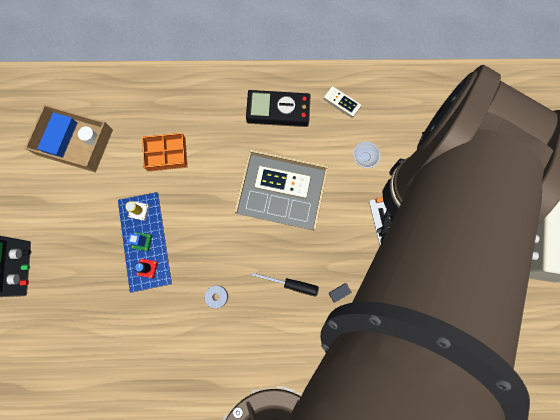

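The dock fit is 167×90 mm, centre (0.483,-0.299), long axis at 10.2°, with orange stops at (243,265) and (355,225). The top view shows all three modules upright on the mat and the tray's front empty. Moving above the scope.

```bash
python3 pl.py .603,-.0254,.10,-12.6; python3 -m creep '-0.6 2 -3.6 0 0 0 0; -0.6 4 -7.6 0 0 0 0; -0.6 6 -12 4 0 0 1.4; -0.6 8.2 -15.4 8 0 0 1.4; -0.6 8.3 -20.3 12 0 0 1.4; -0.6 8.3 -20.3 12 0 0 1.4; -0.6 8.3 -20.3 12 0 0 1.4; -0.6 8.3 -20.3 12 0 0 1.4; -0.6 8.3 -20.3 12 0 0 1.4'; python3 - <<'E'
from fit import *
np.set_printoptions(precision=4,suppress=True)
s=bot.sense(); p=vision.capture("wrist"); save(p,"wrist14.png"); C=cloud(p,s); C[p["range_z"]<=0]=np.nan
for r in spotter.cut_out("scope_mid",p)[:3]:
    Q=C[r["region"]]; Q=Q[(Q[:,2]>.023)&(Q[:,2]<.033)]; print("scope",r["conf"],len(Q),rect(Q),np.median(Q[:,2]))
M=p["mount"]; d=p["range_z"]; f=210/np.tan(np.radians(p["fovy"])/2); v,u=np.mgrid[:420,:560]
P=np.stack([(u-p["cx"])/f*d,(v-p["cy"])/f*d,d,np.ones_like(d)],-1)@M.T
for sg in(-1,1):
    m=(P[...,0]*sg>.02)&(P[...,0]*sg<.055)&(np.abs(P[...,1])<.03)&(P[...,2]>-.1)&(P[...,2]<-.02)&(d>0); Q=P[m]
    print(len(Q),np.percentile(Q[:,2],[90,99,100]),np.percentile(sg*Q[:,0],[0,1,50,99,100]),np.percentile(Q[:,1],[0,1,99,100]))
E
python3 pl.py .603,-.0254,-.03,-12.6
```

```text
t 24.25 [ 0.4812 -0.2079  0.2201] yaw -11.18 w 0.0684 F [-0.1 -0.1 -0. ]
.603,-.0254,.10,-12.6 [  8.41 -20.26  12.02] [-0.04  0.    1.42]
time_s: 25.15
tool_pos: [0.6023, -0.0274, 0.101]
ee_rot: [0.0, 0.994, -0.111, 0.001]
ft_force: [-0.2, -0.4, 0.4]
gripper_width: 0.068
scope 0.97 10064 (array([603.1, -26.2]), array([129.3,  56. ]), 77.3) 0.02775558341830897
scope 0.73 0 (array([0., 0.]), array([0., 0.]), 0.0) nan
5838 [-0.0539 -0.0421 -0.0383] [0.0274 0.0336 0.0426 0.0549 0.055 ] [-0.0184 -0.0151  0.0091  0.0106]
6613 [-0.055  -0.0424 -0.0386] [0.0254 0.032  0.044  0.0548 0.055 ] [-0.0182 -0.015   0.0096  0.0118]
t 25.25 [ 0.6025 -0.0277  0.1013] yaw -12.8 w 0.0684 F [-0.2 -0.6 -1.3]
.603,-.0254,-.03,-12.6 [-0.02 -0.24 13.13] [-0.02 -0.1  -0.2 ]
  return _methods._mean(a, axis=axis, dtype=dtype,
  ret = ret.dtype.type(ret / rcount)
```

View pics/wrist14.png

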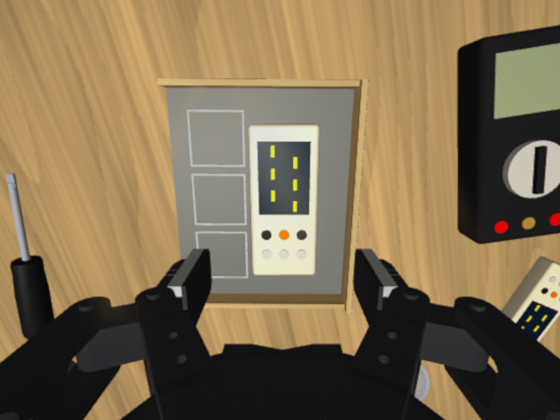

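The scope top is at (603,-26) mm, 129×56, yaw -12.7°. It sits symmetrically between the pads, and the wall side at (345,200) is clear. Descending in stages.

```bash
python3 -m creep '-0.6 0 0.1 3 0 0 0; -0.6 0 0.1 6 0 0 0; -0.6 0 0.1 8 0 0 0; -0.6 0 0.1 9.5 0 0 0; -0.6 0 0.1 10.5 0 0 0; -0.6 0 0.1 11.2 0 0 0; -0.6 0 0.1 11.2 0 0 0; -0.6 0 0.1 11.2 0 0 0'; python3 - <<'E'
from h import *
p=vision.capture("wrist"); save(p,"wrist15.png")
p=vision.capture("side"); save(p,"side15.png",(150,300,200,400),4)
E
python3 pl.py .603,-.0262,-.03,-12.7
```

```text
time_s: 26.05
tool_pos: [0.6024, -0.0277, -0.0113]
ee_rot: [-0.0, 0.994, -0.111, 0.0]
ft_force: [0.1, 0.4, -0.4]
gripper_width: 0.0685
t 26.15 [ 0.6025 -0.0276 -0.0111] yaw -12.71 w 0.0682 F [ 1.7 -0.1  0.7]
.603,-.0262,-.03,-12.7 [ 0.01 -0.14  1.89] [-0.02 -0.07 -0.01]
```

View pics/wrist15.png

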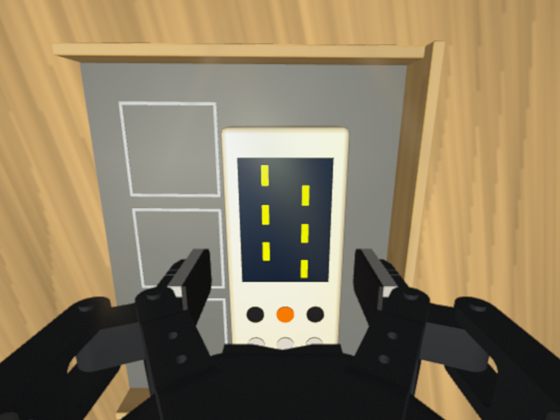

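View pics/side15.png

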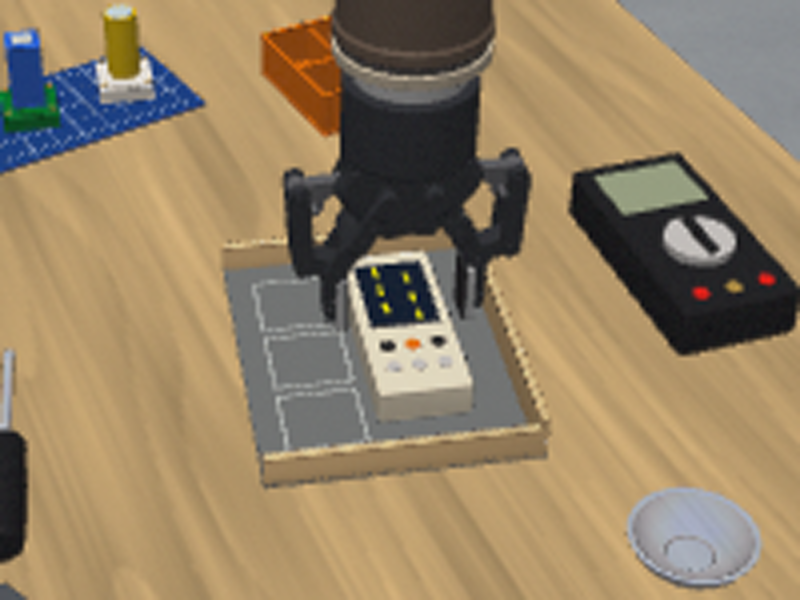

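```bash
python3 -m creep '-0.6 0 -0.1 0.8 0 0 0; -0.6 0 -0.1 1.4 0 0 0; -0.6 0 -0.1 1.8 0 0 0; -0.6 0 -0.1 1.8 0 0 0'; python3 - <<'E'
from h import *
p=vision.capture("side"); save(p,"side16.png",(150,300,200,400),4)
E
python3 pl.py
```

```text
time_s: 26.55
tool_pos: [0.6015, -0.0265, -0.0307]
ee_rot: [0.0, 0.994, -0.111, -0.001]
ft_force: [-0.2, -0.4, 0.2]
gripper_width: 0.0683
t 26.6 [ 0.6017 -0.0266 -0.0303] yaw -12.72 w 0.0681 F [ 0.7  0.  -0.3]
```

View pics/side16.png

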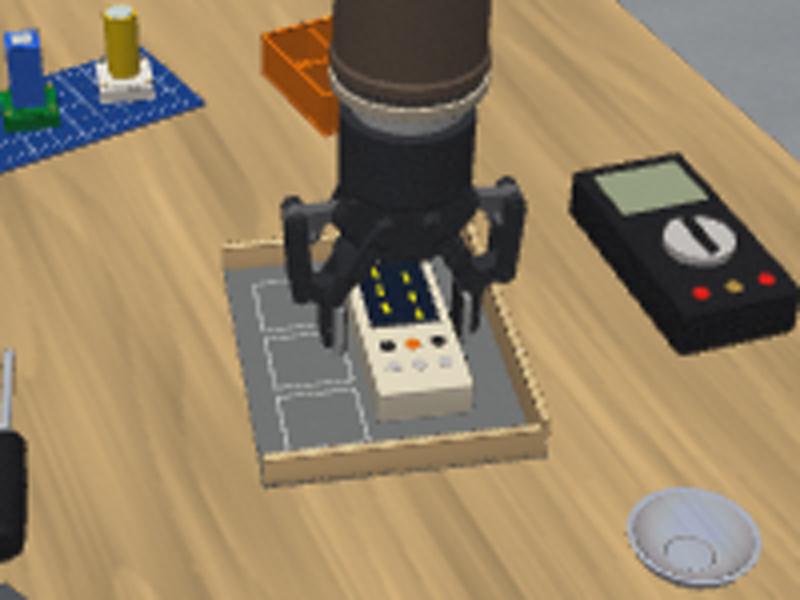

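```bash
python3 -m creep '1 0.1 0 0 0 0 0; 1 0.1 0 0 0 0 0; 1 0.1 0 0 0 0 0; 1 0.1 0 0 0 0 0; 1 0.1 0 0 0 0 0; 1 0.1 0 0 0 0 0' ; python3 pl.py .6027,-.0266,.07,-12.7
```

```text
time_s: 27.2
tool_pos: [0.6034, -0.027, -0.0295]
ee_rot: [0.0, 0.994, -0.111, 0.0]
ft_force: [-0.2, -0.4, 5.3]
gripper_width: 0.0548
t 27.2 [ 0.6034 -0.027  -0.0295] yaw -12.72 w 0.0548 F [-0.2 -0.4  5.3]
.6027,-.0266,.07,-12.7 [-0.07 -0.02 -9.95] [-0.   -0.04 -0.02]
```

```bash
python3 -m creep '1 0 0 -0.5 0 0 0; 1 0 0 -1.5 0 0 0; 1 0 0 -3 0 0 0; 1 0 0 -5 0 0 0; 1 0 0 -7 0 0 0; 1 0 0 -8.5 0 0 0; 1 0 0 -9 0 0 0; 1 0 0 -9 0 0 0'; python3 - <<'E'
from h import *
p=vision.capture("wrist"); save(p,"wrist17.png")
p=vision.capture("side"); save(p,"side17.png",(120,300,180,420),3)
E
python3 pl.py .483,-.2994,.07,-79.8
```

```text
time_s: 28.0
tool_pos: [0.6036, -0.0266, 0.061]
ee_rot: [-0.0, 0.994, -0.111, 0.001]
ft_force: [-0.7, -0.4, -2.5]
gripper_width: 0.0546
t 28.1 [ 0.6026 -0.0265  0.0596] yaw -12.7 w 0.0546 F [-0.  -0.4 -1.2]
.483,-.2994,.07,-79.8 [-5.67 29.25 -1.04] [ 0.03  0.04 67.1 ]
```

View pics/wrist17.png

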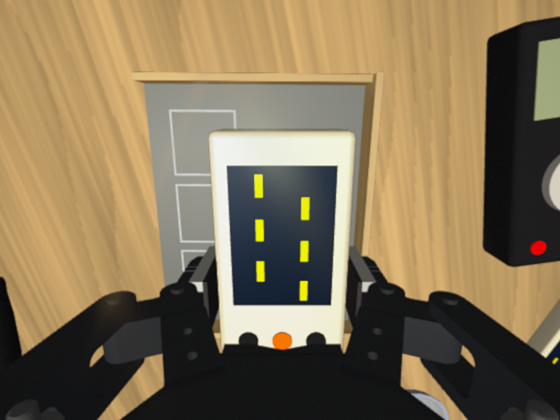

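View pics/side17.png

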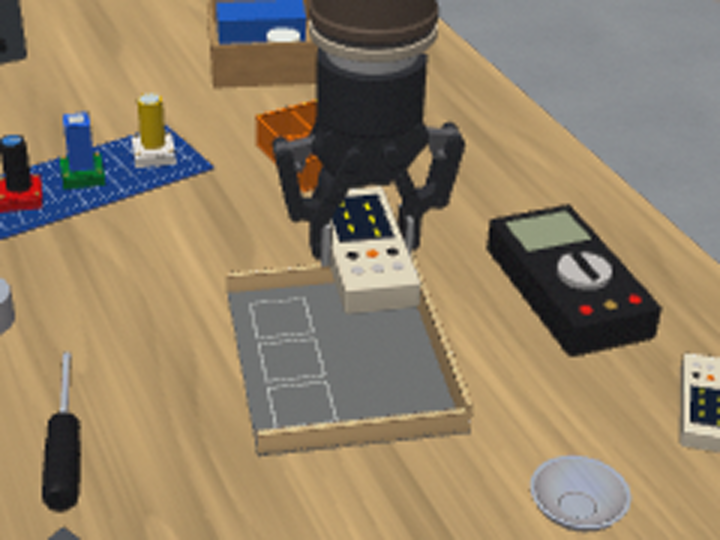

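The scope is held and looks level. I'll measure its tilt and its offset in the hand.

```bash
python3 - <<'E'
from h import *
np.set_printoptions(precision=4,suppress=True)
p=vision.capture("wrist"); M=p["mount"]; d=p["range_z"]; f=210/np.tan(np.radians(p["fovy"])/2); v,u=np.mgrid[:420,:560]
P=np.stack([(u-p["cx"])/f*d,(v-p["cy"])/f*d,d],-1)
P=np.concatenate([P,np.ones_like(d)[...,None]],-1)@M.T
m=(np.abs(P[...,0])<.033)&(P[...,1]<-.02)&(P[...,1]>-.09)&(P[...,2]>-.09)&(P[...,2]<-.03)&(d>0); m[340:]=0
Q=P[m][:,:3]; zt=np.median(Q[:,2]); Q=Q[np.abs(Q[:,2]-zt)<.006]
A=np.c_[Q[:,0],Q[:,1],np.ones(len(Q))]; k=np.linalg.lstsq(A,Q[:,2],rcond=None)[0]
print(len(Q),zt,"slopes deg",np.degrees(np.arctan(k[:2])),"y min",Q[:,1].min(),np.percentile(Q[:,1],.5),"x",Q[:,0].min(),Q[:,0].max())
e=Q[Q[:,1]<Q[:,1].min()+.05]; r=cv2.minAreaRect((Q[:,:2]*1000).astype(np.float32)); print(r)
E
```

```text
16374 -0.05734592316592438 slopes deg [-0.0549 -1.2802] y min -0.06560649656542808 -0.06555167521679514 x -0.029204532380484854 0.027372320968554447
((-0.9166469573974609, -42.80828094482422), (45.59246826171875, 56.571380615234375), 89.97056579589844)
```

The scope is level to about 1°, centred within 1 mm along the tool, with its underside 33 mm above the TCP value. Carrying it to the dock.

```bash
python3 -m creep '1 -0.3 1.3 0 0 0 3; 1 -0.7 3.6 0 0 0 8; 1 -1.2 6.3 0 0 0 14; 1 -1.7 9 0 0 0 20; 1 -2.3 11.7 0 0 0 26; 1 -2.8 14.4 0 0 0 33; 1 -3.3 17.1 0 0 0 40; 1 -3.8 19.8 0 0 0 47; 1 -4.3 22.5 0 0 0 54; 1 -4.9 25.2 0 0 0 60; 1 -5.4 27.7 0 0 0 65; 1 -5.7 29.2 0 0 0 67.1'; python3 -m creep '1 0 0 0 0 0 0; 1 0 0 0 0 0 0; 1 0 0 0 0 0 0'; python3 pl.py .483,-.2994,-.015,-79.8 .483,-.2994,-.0273,-79.8; python3 - <<'E'
from fit import *
s=bot.sense(); p=vision.capture("wrist"); save(p,"wrist18.png"); C=cloud(p,s);C[p["range_z"]<=0]=np.nan
p=vision.capture("side"); save(p,"side18.png",(240,420,200,440),3)
E
```

```text
time_s: 29.35
tool_pos: [0.4809, -0.3017, 0.0599]
ee_rot: [0.001, 0.765, -0.644, -0.0]
ft_force: [1.5, -0.6, -2.3]
gripper_width: 0.0547
time_s: 29.65
tool_pos: [0.4838, -0.2978, 0.0598]
ee_rot: [-0.0, 0.768, -0.641, -0.0]
ft_force: [-0.2, 0.2, -2.1]
gripper_width: 0.0546
t 29.65 [ 0.4838 -0.2978  0.0598] yaw -79.69 w 0.0546 F [-0.2  0.2 -2.1]
.483,-.2994,-.015,-79.8 [0.15 0.1  7.48] [-0.    0.06  0.11]
.483,-.2994,-.0273,-79.8 [0.15 0.1  8.71] [-0.    0.06  0.11]
```

View pics/wrist18.png

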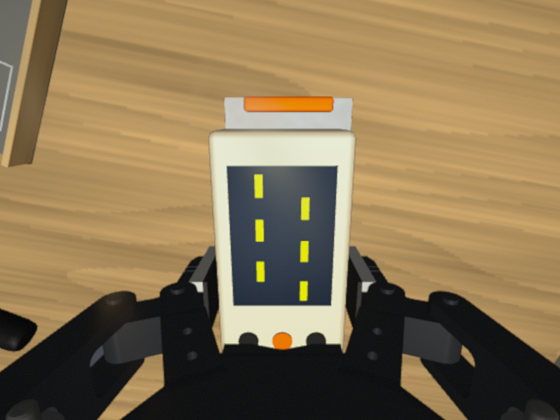

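View pics/side18.png

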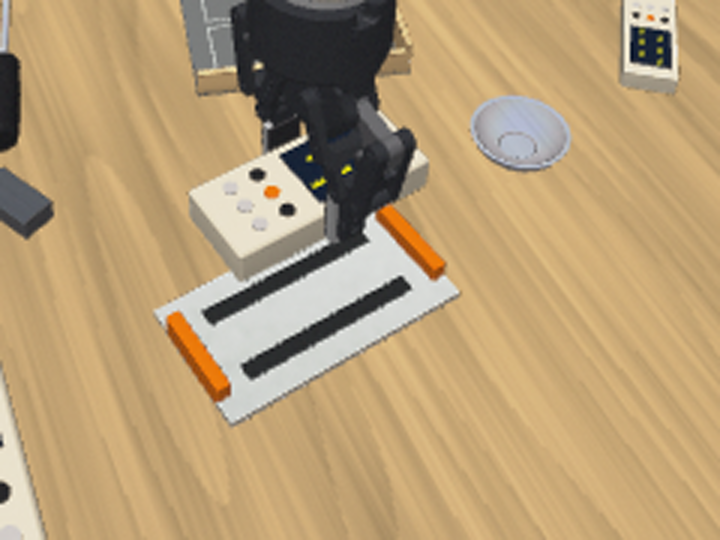

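```bash
python3 -m creep '1 0.1 0.1 1.5 0 0 0.1; 1 0.1 0.1 3 0 0 0.1; 1 0.1 0.1 4.5 0 0 0.1; 1 0.1 0.1 5.7 0 0 0.1; 1 0.1 0.1 6.5 0 0 0.1; 1 0.1 0.1 6.9 0 0 0.1; 1 0.1 0.1 6.9 0 0 0.1; 1 0.1 0.1 6.9 0 0 0.1'; python3 pl.py .483,-.2994,-.0273,-79.8; python3 - <<'E'
from fit import *
np.set_printoptions(precision=4,suppress=True)
s=bot.sense(); p=vision.capture("wrist"); save(p,"wrist19.png"); C=cloud(p,s); C[p["range_z"]<=0]=np.nan
Ti=np.linalg.inv(T_tool(s)); L=C@Ti[:3,:3].T+Ti[:3,3]
hsv=cv2.cvtColor(p["pixels"],cv2.COLOR_RGB2HSV)
o=(hsv[...,0]>4)&(hsv[...,0]<18)&(hsv[...,1]>180)&(hsv[...,2]>120); o[180:]=0
Q=L[o]; Q=Q[~np.isnan(Q[:,2])]; print("stop",len(Q),Q.min(0),Q.max(0),rect(Q),"world z",np.nanpercentile(C[o][:,2],[5,50,95]))
w=(C[...,2]>.003)&(C[...,2]<.009)&(L[...,1]<-.05)&(np.abs(L[...,0])<.06); Q=L[w]; print("plate x",np.nanpercentile(Q[:,0],[1,99]),"y",Q[:,1].min())
E
```

```text
time_s: 30.55
tool_pos: [0.4826, -0.3005, -0.0086]
ee_rot: [-0.0, 0.766, -0.642, 0.0]
ft_force: [0.9, -0.4, -2.1]
gripper_width: 0.0548
t 30.55 [ 0.4826 -0.3005 -0.0086] yaw -79.92 w 0.0548 F [ 0.9 -0.4 -2.1]
.483,-.2994,-.0273,-79.8 [-0.11 -0.06  1.87] [-0.02 -0.02 -0.12]
stop 2904 [-0.0296 -0.0845 -0.0289] [ 0.0293 -0.0749 -0.0232] (array([ -0.2, -79.7]), array([59. ,  9.6]), 0.1) world z [0.0162 0.0175 0.0186]
plate x [-0.0448  0.0439] y -0.11168533446903328
```

View pics/wrist19.png

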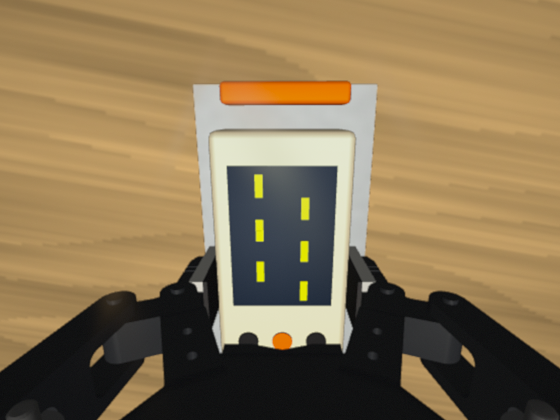

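The inner face of the stop is at tool y -0.0749 and the scope end at -0.0656. That is a 9.3 mm gap against the ideal 9, and it is centred across the plate. Lowering slowly.

```bash
python3 -m creep '1 0 0 0.5 0 0 0; 1 0 0 0.9 0 0 0; 1 0 0 1.2 0 0 0; 1 0 0 1.4 0 0 0; 1 0 0 1.5 0 0 0; 1 0 0 1.6 0 0 0; 1 0 0 1.65 0 0 0; 1 0 0 1.7 0 0 0; 1 0 0 1.7 0 0 0'; python3 pl.py; python3 -m creep '1 0 0 0.05 0 0 0; 1 0 0 0.05 0 0 0; 1 0 0 0.1 0 0 0; 1 0 0 0.1 0 0 0; 1 0 0 0.1 0 0 0'; python3 pl.py
```

```text
time_s: 31.5
tool_pos: [0.4824, -0.3002, -0.0259]
ee_rot: [-0.0, 0.767, -0.642, -0.0]
ft_force: [-1.0, 0.6, -1.8]
gripper_width: 0.0546
t 31.5 [ 0.4824 -0.3002 -0.0259] yaw -79.91 w 0.0546 F [-1.   0.6 -1.8]
time_s: 32.0
tool_pos: [0.4824, -0.3002, -0.0269]
ee_rot: [-0.0, 0.767, -0.642, -0.0]
ft_force: [-0.2, -0.1, -2.8]
gripper_width: 0.055
t 32.0 [ 0.4824 -0.3002 -0.0269] yaw -79.91 w 0.055 F [-0.2 -0.1 -2.8]
```

```bash
python3 -m creep '1 0 0 0.05 0 0 0; 1 0 0 0.05 0 0 0; 1 0 0 0.05 0 0 0'; python3 -m creep '1 0 0 0.05 0 0 0; 1 0 0 0.05 0 0 0; 1 0 0 0.05 0 0 0';python3 -m creep '1 0 0 0.05 0 0 0; 1 0 0 0.05 0 0 0; 1 0 0 0.05 0 0 0'
```

```text
time_s: 32.3
tool_pos: [0.4824, -0.3002, -0.0274]
ee_rot: [-0.0, 0.767, -0.642, -0.0]
ft_force: [-0.4, -0.5, -1.2]
gripper_width: 0.0548
time_s: 32.6
tool_pos: [0.4825, -0.3002, -0.0275]
ee_rot: [-0.0, 0.767, -0.642, 0.0]
ft_force: [-1.2, 1.8, 5.8]
gripper_width: 0.0551
time_s: 32.9
tool_pos: [0.4825, -0.3002, -0.0276]
ee_rot: [-0.0, 0.766, -0.642, 0.0]
ft_force: [-3.0, 3.8, 13.3]
gripper_width: 0.0551
```

It's on the plate: the force turned to +13 N. I'll ease off 0.5 mm and release.

```bash
python3 -m creep '1 0 0 -0.05 0 0 0; 1 0 0 -0.05 0 0 0; -0.4 0 0 -0.05 0 0 0; -0.5 0 0 -0.05 0 0 0; -0.5 0 0 -0.05 0 0 0; -0.5 0 0 -0.05 0 0 0; -0.5 0 0 -0.05 0 0 0; -0.5 0 0 -0.05 0 0 0'; python3 pl.py; python3 -m creep '-0.5 0 0 -0.5 0 0 0; -0.5 0 0 -1.5 0 0 0; -0.5 0 0 -3 0 0 0; -0.5 0 0 -6 0 0 0; -0.5 0 0 -10 0 0 0; -0.5 0 0 -14 0 0 0; -0.5 0 0 -15 0 0 0; -0.5 0 0 -15 0 0 0; -0.5 0 0 -15 0 0 0'; python3 - <<'E'
from fit import *
np.set_printoptions(precision=4,suppress=True)
s=bot.sense(); p=vision.capture("wrist"); save(p,"wrist20.png"); C=cloud(p,s); C[p["range_z"]<=0]=np.nan
for r in spotter.cut_out("scope_mid",p)[:1]:
    Q=C[r["region"]]; Q=Q[Q[:,2]>.024]; print("scope",r["conf"],len(Q),rect(Q),np.median(Q[:,2]))
    A=np.c_[Q[:,:2]-Q[:,:2].mean(0),np.ones(len(Q))]; print(np.degrees(np.linalg.lstsq(A,Q[:,2],rcond=None)[0][:2]))
for r in spotter.cut_out("dock",p)[:1]:
    Q=C[r["region"]]; Q=Q[(Q[:,2]>.003)&(Q[:,2]<.022)]; print("dock",r["conf"],rect(Q))
E
python3 pl.py
```

```text
time_s: 33.7
tool_pos: [0.4824, -0.3002, -0.0279]
ee_rot: [0.0, 0.767, -0.642, -0.0]
ft_force: [0.2, 0.1, -0.1]
gripper_width: 0.0643
t 33.7 [ 0.4824 -0.3002 -0.0279] yaw -79.91 w 0.0643 F [ 0.2  0.1 -0.1]
time_s: 34.6
tool_pos: [0.4823, -0.2996, 0.1218]
ee_rot: [-0.0, 0.767, -0.642, -0.0]
ft_force: [0.9, -1.0, 0.2]
gripper_width: 0.064
scope 0.82 8846 (array([ 481.7, -298.2]), array([129.4,  56.1]), 10.0) 0.029715229181148134
[ 0.0781 -0.0231]
dock 0.78 (array([ 483.5, -299.9]), array([167.8,  90.1]), 10.1)
t 34.75 [ 0.4818 -0.2996  0.1209] yaw -79.92 w 0.0639 F [ 0.6 -0.  -0.2]
```

View pics/wrist20.png

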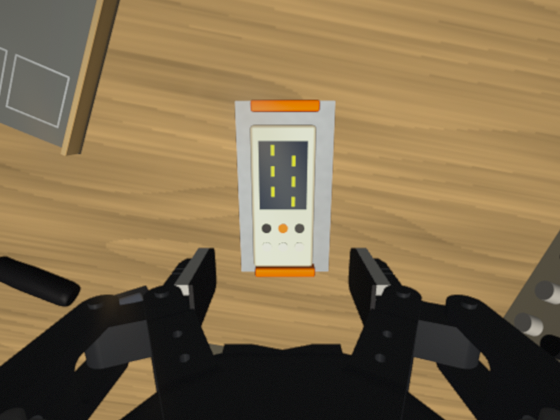

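The scope lies flat on the dock at (483,-299) mm, yaw 10.0° against the dock's 10.1°, between the stops at (285,105) and (285,272). Now back to the mat for the modules.

```bash
python3 pl.py .463,.35,.16,-11.3; python3 -m creep '-0.4 -1 -0.1 -2 0 0 0; -0.4 -5.5 -0.8 -4 0 0 -6; -0.4 -10 -1.4 -4 0 0 -12; -0.4 -15 -2.1 -4 0 0 -18; -0.4 -20 -2.8 -4 0 0 -24; -0.4 -25 -3.5 -4 0 0 -30; -0.4 -30 -4.2 -4 0 0 -36; -0.4 -35 -4.9 -4 0 0 -42; -0.4 -40 -5.6 -4 0 0 -48; -0.4 -45 -6.3 -4 0 0 -54; -0.4 -50 -7 -4 0 0 -60; -0.4 -54 -7.6 -4 0 0 -68.6'; python3 pl.py .463,.35,.16,-11.3
```

```text
t 34.75 [ 0.4818 -0.2996  0.1209] yaw -79.92 w 0.0639 F [ 0.6 -0.  -0.2]
.463,.35,.16,-11.3 [-64.29  -9.52  -3.83] [  0.03   0.12 -68.62]
time_s: 35.95
tool_pos: [0.4614, 0.2473, 0.1612]
ee_rot: [0.0, 0.995, -0.096, -0.001]
ft_force: [1.0, -0.7, -0.1]
gripper_width: 0.0597
t 35.95 [0.4614 0.2473 0.1612] yaw -10.98 w 0.0597 F [ 1.  -0.7 -0.1]
.463,.35,.16,-11.3 [ -1.8  -10.11   0.11] [0.06 0.06 0.32]
```

```bash
python3 -m creep '-0.4 -0.8 -4.5 0 0 0 0; -0.4 -1.6 -9 0 0 0 0; -0.4 -1.8 -10.5 0 0 0 0; -0.4 -1.8 -10.5 0 0 0 0; -0.4 -1.8 -10.5 0 0 0 0; -0.4 -1.8 -10.5 0 0 0 0; -0.4 -1.8 -10.5 0 0 0 0'; cat > mods.py <<'E'
from fit import *
import sys
np.set_printoptions(precision=4,suppress=True)
s=bot.sense(); p=vision.capture("wrist"); save(p,sys.argv[1]); C=cloud(p,s); C[p["range_z"]<=0]=np.nan
print(s["time_s"],s["tool_pos"],yaw_of(s))
for q in("pot_mid","relay_mid","cap_mid"):
    for r in spotter.cut_out(q,p)[:1]:
        P=C[r["region"]]; P=P[~np.isnan(P[:,2])]
        for a,b in((.058,.08),(.012,.0225)):
            Q=P[(P[:,2]>a)&(P[:,2]<b)]
            if len(Q)>5: print(q,round(r["conf"],2),a,len(Q),Q.mean(0),rect(Q))
E
python3 mods.py wrist21.png
```

```text
time_s: 36.65
tool_pos: [0.4659, 0.3496, 0.1622]
ee_rot: [0.0, 0.995, -0.1, -0.0]
ft_force: [0.3, 0.5, 0.3]
gripper_width: 0.0597
36.65 [0.4659 0.3496 0.1622] -11.458022775827969
pot_mid 0.92 0.058 340 [0.4019 0.3002 0.0656] (array([402.1, 298.6]), array([23.1, 14.7]), 80.0)
pot_mid 0.92 0.012 713 [0.4026 0.3052 0.0163] (array([397.4, 299.6]), array([39.3, 40.2]), 77.8)
relay_mid 0.88 0.058 663 [0.4622 0.317  0.0662] (array([461.5, 315.6]), array([23.7, 24. ]), 79.6)
relay_mid 0.88 0.012 601 [0.461  0.323  0.0165] (array([460.9, 315.8]), array([39.4, 38.6]), 80.0)
cap_mid 0.66 0.058 554 [0.5358 0.3277 0.0663] (array([536.5, 326.9]), array([22.4, 22.8]), 36.3)
cap_mid 0.66 0.012 765 [0.533  0.3333 0.0164] (array([536.5, 327.1]), array([39.5, 39.6]), 77.6)
```

View pics/wrist21.png

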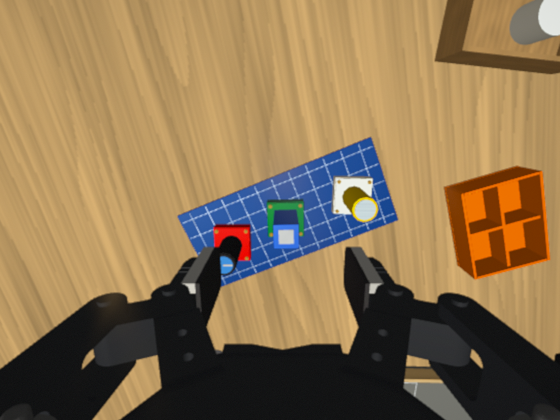

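All three still stand on the mat: pot (232,243), relay (285,218), cap (353,197). Fetching the pot first.

```bash
python3 pl.py .3974,.2996,.10,-11.3; python3 -m creep '-0.2 -1.8 1.2 0 0 0 0; -0.2 -3.6 2.4 0 0 0 0; -0.2 -5.7 3.5 0 0 0 0; -0.2 -5.7 3.5 2 0 0 0; -0.2 -5.7 3.5 6 0 0 0; -0.2 -5.7 3.5 6.2 0 0 0; -0.2 -5.7 3.5 6.2 0 0 0'; python3 pl.py .3974,.2996,.0085,-11.3; python3 mods.py wrist22.png
```

```text
t 36.85 [0.4657 0.3508 0.1623] yaw -11.36 w 0.0598 F [-0.   0.  -0.1]
.3974,.2996,.10,-11.3 [-5.69  6.37  6.23] [-0.02  0.   -0.06]
time_s: 37.55
tool_pos: [0.4028, 0.3274, 0.1003]
ee_rot: [0.001, 0.995, -0.099, -0.0]
ft_force: [0.1, -0.5, 0.3]
gripper_width: 0.0515
t 37.55 [0.4028 0.3274 0.1003] yaw -11.36 w 0.0515 F [ 0.1 -0.5  0.3]
.3974,.2996,.0085,-11.3 [0.02 2.82 9.18] [ 0.09  0.03 -0.06]
37.55 [0.4028 0.3274 0.1003] -11.362840625273154
pot_mid 0.88 0.058 816 [0.3978 0.3007 0.0659] (array([397.2, 299.5]), array([22.9, 22. ]), 33.0)
pot_mid 0.88 0.012 1134 [0.3985 0.3055 0.0164] (array([397.3, 299.7]), array([39.3, 40. ]), 79.8)
relay_mid 0.96 0.058 1244 [0.4608 0.3165 0.0661] (array([461.5, 315.4]), array([24. , 24.5]), 79.0)
relay_mid 0.96 0.012 951 [0.4568 0.3237 0.0165] (array([461.6, 315.6]), array([39.4, 40.1]), 79.7)
cap_mid 0.8 0.058 1119 [0.5348 0.3275 0.0661] (array([536.6, 326.5]), array([23.3, 24.1]), 89.8)
cap_mid 0.8 0.012 1365 [0.5309 0.3309 0.0165] (array([536. , 326.3]), array([40.3, 40. ]), 77.4)
```

View pics/wrist22.png

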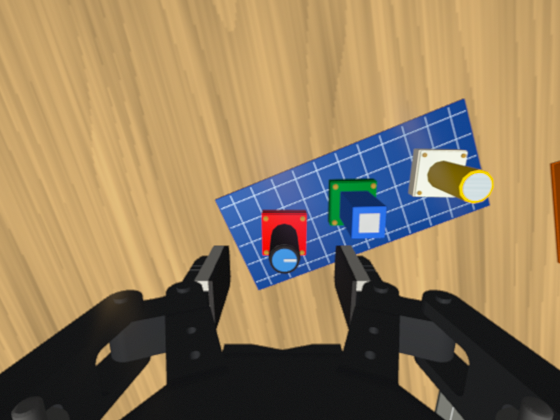

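```bash
python3 -m creep '-0.2 0 2.8 0 0 0 0; -0.2 0 2.8 2 0 0 0; -0.2 0 2.8 5 0 0 0; -0.2 0 2.8 7.5 0 0 0; -0.2 0 2.8 9 0 0 0; -0.2 0 2.8 9.2 0 0 0; -0.2 0 2.8 9.2 0 0 0; -0.2 0 2.8 9.2 0 0 0'; python3 pl.py .3973,.2996,.0085,-11.3; python3 -m creep '1 0 0 0 0 0 0; 1 0 0 0 0 0 0; 1 0 0 0 0 0 0; 1 0 0 0 0 0 0; 1 0 0 0 0 0 0'; python3 pl.py .533,-.0655,.10,-11.3
```

```text
time_s: 38.55
tool_pos: [0.3982, 0.3012, 0.0092]
ee_rot: [-0.001, 0.995, -0.099, 0.001]
ft_force: [-0.1, -0.1, -0.3]
gripper_width: 0.051
t 38.55 [0.3982 0.3012 0.0092] yaw -11.32 w 0.051 F [-0.1 -0.1 -0.3]
.3973,.2996,.0085,-11.3 [-0.05  0.18  0.07] [-0.09 -0.06 -0.02]
time_s: 39.05
tool_pos: [0.3979, 0.3011, 0.0089]
ee_rot: [-0.001, 0.995, -0.099, 0.0]
ft_force: [-0.7, 0.4, 7.5]
gripper_width: 0.0217
t 39.05 [0.3979 0.3011 0.0089] yaw -11.31 w 0.0217 F [-0.7  0.4  7.5]
.533,-.0655,.10,-11.3 [20.45 33.29 -9.15] [-0.08 -0.03 -0.01]
```

```bash
python3 -m creep '1 0 0 -2 0 0 0; 1 0 0 -6 0 0 0; 1 0 0 -10 0 0 0; 1 2.4 3.9 -10 0 0 0; 1 4.8 7.8 -10 0 0 0; 1 7.2 11.7 -10 0 0 0; 1 9.6 15.6 -10 0 0 0; 1 12 19.5 -10 0 0 0; 1 14.4 23.4 -10 0 0 0; 1 16.8 27.3 -10 0 0 0; 1 19 30.9 -10 0 0 0; 1 20.5 33.2 -10 0 0 0'; python3 -m creep '1 0 0 2 0 0 0; 1 0 0 5 0 0 0; 1 0 0 7 0 0 0; 1 0 0 7 0 0 0; 1 0 0 7 0 0 0'; python3 pl.py .5335,-.0641,.0099,-11.3; python3 mods.py wrist23.png
```

```text
time_s: 40.25
tool_pos: [0.5337, -0.0688, 0.1085]
ee_rot: [0.0, 0.995, -0.1, 0.0]
ft_force: [0.4, 0.2, -0.9]
gripper_width: 0.0224
time_s: 40.75
tool_pos: [0.5331, -0.0653, 0.0385]
ee_rot: [0.0, 0.995, -0.099, -0.0]
ft_force: [0.4, -0.5, -1.0]
gripper_width: 0.0221
t 40.75 [ 0.5331 -0.0653  0.0385] yaw -11.33 w 0.0221 F [ 0.4 -0.5 -1. ]
.5335,-.0641,.0099,-11.3 [ 0.01 -0.13  2.86] [ 0.02  0.02 -0.03]
40.75 [ 0.5331 -0.0653  0.0385] -11.331495887493555
pot_mid 0.68 0.058 696 [ 0.5338 -0.058   0.0696] (array([533.2, -59.8]), array([10.2, 25.2]), 89.1)
```

View pics/wrist23.png

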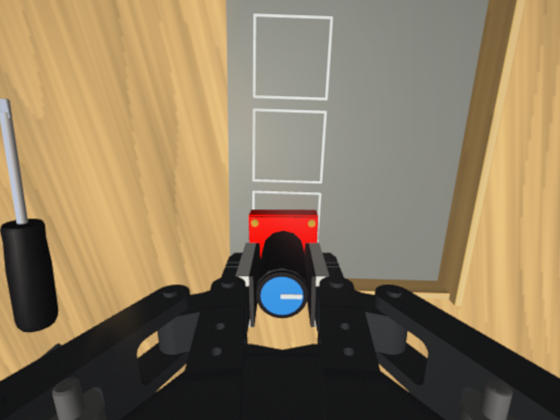

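```bash
python3 -m creep '1 0 -0.1 1 0 0 0; 1 0 -0.1 2 0 0 0; 1 0 -0.1 2.5 0 0 0; 1 0 -0.1 2.75 0 0 0; 1 0 -0.1 2.85 0 0 0; 1 0 -0.1 2.9 0 0 0; 1 0 -0.1 2.9 0 0 0; 1 0 -0.1 2.9 0 0 0'; python3 pl.py
```

```text
time_s: 41.75
tool_pos: [0.5331, -0.0641, 0.0097]
ee_rot: [-0.001, 0.995, -0.099, -0.0]
ft_force: [-4.8, 0.8, 14.4]
gripper_width: 0.022
t 41.75 [ 0.5331 -0.0641  0.0097] yaw -11.34 w 0.022 F [-4.8  0.8 14.4]
```

On the floor (14 N). Releasing.

```bash
python3 -m creep '1 0 0 -0.05 0 0 0; 0.8 0 0 -0.05 0 0 0; 0 0 0 -0.05 0 0 0; 0 0 0 -0.05 0 0 0; 0 0 0 -0.05 0 0 0; 0 0 0 -0.05 0 0 0; 0 0 0 -3 0 0 0; 0 0 0 -7 0 0 0; 0 0 0 -11 0 0 0; 0 0 0 -11 0 0 0; 0 0 0 -11 0 0 0'; python3 mods.py wrist24.png;  python3 pl.py .4612,.3157,.11,-10
```

```text
time_s: 42.85
tool_pos: [0.534, -0.0639, 0.1198]
ee_rot: [-0.0, 0.995, -0.098, 0.001]
ft_force: [-1.1, 0.4, -0.0]
gripper_width: 0.0425
42.85 [ 0.534  -0.0639  0.1198] -11.289040681077996
pot_mid 0.63 0.058 732 [ 0.5327 -0.0647  0.067 ] (array([532.5, -65.3]), array([21.5, 23.6]), 79.5)
pot_mid 0.63 0.012 1010 [ 0.5334 -0.0599  0.0174] (array([532.3, -65.7]), array([39.1, 39.7]), 79.1)
t 43.05 [ 0.5326 -0.064   0.118 ] yaw -11.32 w 0.0429 F [ 0.1 -0.2 -0.5]
.4612,.3157,.11,-10 [-14.45 -35.83   0.81] [ 0.03  0.11 -1.32]
```

View pics/wrist24.png

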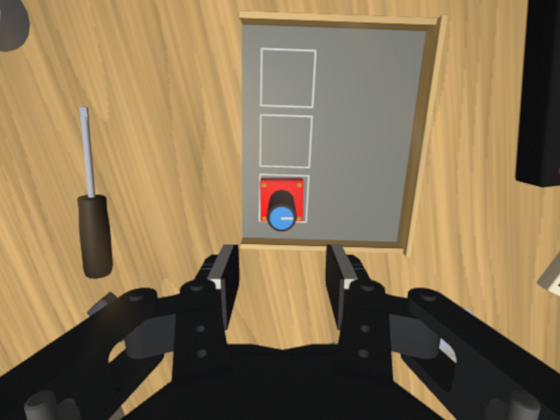

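The pot is back at (532.3,-65.7) mm; it started at (533,-65.3). Next the relay.

```bash
python3 -m creep '-0.2 -1.8 -4.5 0 0 0 -1; -0.2 -3.6 -9 0 0 0 -1.3; -0.2 -5.4 -13.5 0 0 0 -1.3; -0.2 -7.2 -18 0 0 0 -1.3; -0.2 -9 -22.5 0 0 0 -1.3; -0.2 -10.8 -27 0 0 0 -1.3; -0.2 -12.6 -31.5 0 0 0 -1.3; -0.2 -14.4 -35.8 0 0 0 -1.3; -0.2 -14.4 -35.8 0 0 0 -1.3; -0.2 -14.4 -35.8 0 0 0 -1.3; -0.2 -14.4 -35.8 0 0 0 -1.3'; python3 mods.py wrist25.png; python3 pl.py .4612,.3157,.0085,-10
```

```text
time_s: 44.15
tool_pos: [0.4626, 0.3136, 0.1186]
ee_rot: [0.001, 0.996, -0.088, -0.0]
ft_force: [0.5, -1.1, -0.2]
gripper_width: 0.0512
44.15 [0.4626 0.3136 0.1186] -10.105621807124667
relay_mid 0.93 0.058 988 [0.4618 0.3163 0.0664] (array([461.6, 315.5]), array([23.6, 23.2]), 79.9)
relay_mid 0.93 0.012 864 [0.4627 0.3218 0.0164] (array([461.8, 315.6]), array([39.5, 39.6]), 79.0)
cap_mid 0.86 0.058 860 [0.5358 0.3273 0.0664] (array([536.3, 326.6]), array([23.1, 23.1]), 64.2)
cap_mid 0.86 0.012 1080 [0.5317 0.3322 0.0165] (array([536.3, 326.5]), array([40.2, 39.5]), 77.4)
t 44.35 [0.4629 0.3138 0.1192] yaw -10.15 w 0.0514 F [ 0.5 -0.5  0.2]
.4612,.3157,.0085,-10 [-0.2  -0.15 11.07] [ 0.    0.   -0.15]
```

```bash
python3 -m creep '-0.2 -0.1 -0.2 2 0 0 0; -0.2 -0.1 -0.2 5 0 0 0; -0.2 -0.1 -0.2 8 0 0 0; -0.2 -0.1 -0.2 10 0 0 0; -0.2 -0.1 -0.2 11 0 0 0; -0.2 -0.1 -0.2 11 0 0 0; -0.2 -0.1 -0.2 11 0 0 0'; python3 pl.py; python3 -m creep '1 -0 0 0 0 0 0; 1 0 0 0 0 0 0; 1 0 0 0 0 0 0; 1 0 0 0 0 0 0; 1 0 0 0 0 0 0'; python3 pl.py .547,-.0126,.108,-10
```

```text
time_s: 45.05
tool_pos: [0.4625, 0.3171, 0.0099]
ee_rot: [-0.0, 0.996, -0.088, 0.0]
ft_force: [0.5, 0.2, -0.1]
gripper_width: 0.0512
t 45.05 [0.4625 0.3171 0.0099] yaw -10.06 w 0.0512 F [ 0.5  0.2 -0.1]
time_s: 45.55
tool_pos: [0.4625, 0.3178, 0.0102]
ee_rot: [-0.001, 0.996, -0.087, 0.001]
ft_force: [-0.9, 0.3, 6.8]
gripper_width: 0.0229
t 45.55 [0.4625 0.3178 0.0102] yaw -10.01 w 0.0229 F [-0.9  0.3  6.8]
.547,-.0126,.108,-10 [14.07 31.05 -9.82] [-0.09 -0.06 -0.01]
```

```bash
python3 -m creep '1 0 0 -2 0 0 0; 1 0 0 -6 0 0 0; 1 0 0 -10 0 0 0; 1 2 4.4 -10 0 0 0; 1 4 8.8 -10 0 0 0; 1 6 13.2 -10 0 0 0; 1 8 17.6 -10 0 0 0; 1 10 22 -10 0 0 0; 1 12 26.4 -10 0 0 0; 1 14 30.8 -10 0 0 0; 1 14 30.8 -10 0 0 0; 1 14 30.8 -10 0 0 0'; python3 -m creep '1 0 0 2 0 0 0; 1 0 0 5 0 0 0; 1 0 0 7 0 0 0; 1 0 0 7 0 0 0; 1 0 0 7 0 0 0'; python3 pl.py .5472,-.0106,.011,-10
```

```text
time_s: 46.75
tool_pos: [0.5461, -0.012, 0.1094]
ee_rot: [-0.0, 0.996, -0.089, 0.0]
ft_force: [-0.1, 0.9, -1.5]
gripper_width: 0.0227
time_s: 47.25
tool_pos: [0.546, -0.0092, 0.0394]
ee_rot: [-0.0, 0.996, -0.086, -0.0]
ft_force: [0.6, -0.1, -0.3]
gripper_width: 0.0229
t 47.25 [ 0.546  -0.0092  0.0394] yaw -9.92 w 0.0229 F [ 0.6 -0.1 -0.3]
.5472,-.0106,.011,-10 [0.14 0.12 2.84] [-0.01  0.04  0.08]
```

```bash
python3 -m creep '1 0.1 0.1 1 0 0 0; 1 0.1 0.1 2 0 0 0; 1 0.1 0.1 2.4 0 0 0; 1 0.1 0.1 2.6 0 0 0; 1 0.1 0.1 2.7 0 0 0; 1 0.1 0.1 2.75 0 0 0; 1 0.1 0.1 2.8 0 0 0; 1 0.1 0.1 2.8 0 0 0'; python3 pl.py
```

```text
time_s: 48.05
tool_pos: [0.5471, -0.0116, 0.0113]
ee_rot: [-0.0, 0.996, -0.087, 0.0]
ft_force: [-0.2, 0.2, -0.6]
gripper_width: 0.0228
t 48.05 [ 0.5471 -0.0116  0.0113] yaw -10.02 w 0.0228 F [-0.2  0.2 -0.6]
```

```bash
python3 -m creep '1 0 -0.1 0.05 0 0 0; 1 0 -0.1 0.05 0 0 0; 1 0 -0.1 0.05 0 0 0'; python3 -m creep '1 0 0 0.03 0 0 0; 0.8 0 0 0.03 0 0 0; 0 0 0 0.03 0 0 0; 0 0 0 0.03 0 0 0; 0 0 0 0.03 0 0 0; 0 0 0 0.03 0 0 0; 0 0 0 -3 0 0 0; 0 0 0 -7 0 0 0; 0 0 0 -11 0 0 0; 0 0 0 -11 0 0 0; 0 0 0 -11 0 0 0'; python3 mods.py wrist26.png;  python3 pl.py .5363,.3265,.11,-12.6
```

```text
time_s: 48.35
tool_pos: [0.5474, -0.0112, 0.0112]
ee_rot: [0.0, 0.996, -0.088, 0.0]
ft_force: [-1.7, -1.7, 4.7]
gripper_width: 0.0228
time_s: 49.45
tool_pos: [0.5477, -0.0102, 0.1213]
ee_rot: [-0.0, 0.996, -0.087, 0.001]
ft_force: [-0.9, 0.0, -0.2]
gripper_width: 0.0428
49.45 [ 0.5477 -0.0102  0.1213] -9.986882881511738
pot_mid 0.77 0.058 674 [ 0.5327 -0.064   0.0665] (array([532.1, -65.7]), array([23. , 21.9]), 63.4)
pot_mid 0.77 0.012 891 [ 0.5332 -0.0587  0.0173] (array([532.6, -65.7]), array([39.2, 39.3]), 78.6)
relay_mid 0.8 0.058 998 [ 0.5467 -0.0125  0.0672] (array([546.4, -13.6]), array([24.6, 23.8]), 80.6)
relay_mid 0.8 0.012 852 [ 0.5474 -0.0065  0.0173] (array([546.3, -13.6]), array([39.9, 39.9]), 79.7)
t 49.65 [ 0.5463 -0.0104  0.1195] yaw -10.02 w 0.0424 F [ 0.3  0.2 -0.4]
.5363,.3265,.11,-12.6 [ -6.84 -33.01   0.94] [0.04 0.11 2.58]
```

View pics/wrist26.png

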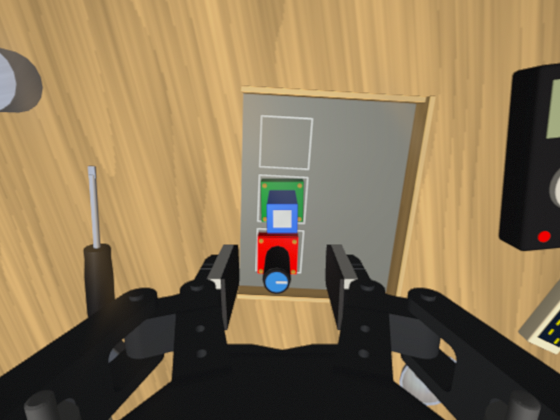

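The relay is back at (546.4,-13.6) mm, within about 1 mm of its start. Now the cap.

```bash
python3 -m creep '-0.2 -1 -4.7 0 0 0 1; -0.2 -2 -9.4 0 0 0 2; -0.2 -3 -14.1 0 0 0 2.6; -0.2 -4 -18.8 0 0 0 2.6; -0.2 -5 -23.5 0 0 0 2.6; -0.2 -6 -28.2 0 0 0 2.6; -0.2 -6.8 -33 0 0 0 2.6; -0.2 -6.8 -33 0 0 0 2.6; -0.2 -6.8 -33 0 0 0 2.6; -0.2 -6.8 -33 0 0 0 2.6'; python3 mods.py wrist27.png; python3 pl.py .5363,.3265,.0085,-12.6
```

```text
time_s: 50.65
tool_pos: [0.5376, 0.3244, 0.12]
ee_rot: [0.001, 0.994, -0.111, -0.0]
ft_force: [0.9, -0.1, 0.2]
gripper_width: 0.0514
50.65 [0.5376 0.3244 0.12  ] -12.720757876251124
cap_mid 0.78 0.058 764 [0.537  0.3274 0.0665] (array([536.7, 326.6]), array([23.4, 22.8]), 34.4)
cap_mid 0.78 0.012 996 [0.5381 0.3327 0.0164] (array([536.4, 326.6]), array([39.7, 39.5]), 78.1)
t 50.85 [0.5379 0.3248 0.1207] yaw -12.75 w 0.0514 F [-0.3  0.1 -0. ]
.5363,.3265,.0085,-12.6 [-0.19 -0.13 11.22] [ 0.    0.   -0.15]
```

```bash
python3 -m creep '-0.2 -0.1 -0.1 2 0 0 0; -0.2 -0.1 -0.1 5 0 0 0; -0.2 -0.1 -0.1 8 0 0 0; -0.2 -0.1 -0.1 10 0 0 0; -0.2 -0.1 -0.1 11.1 0 0 0; -0.2 -0.1 -0.1 11.1 0 0 0; -0.2 -0.1 -0.1 11.1 0 0 0'; python3 pl.py; python3 -m creep '1 -0 0 0 0 0 0; 1 0 0 0 0 0 0; 1 0 0 0 0 0 0; 1 0 0 0 0 0 0; 1 0 0 0 0 0 0'; python3 pl.py .5587,.0365,.108,-12.8
```

```text
time_s: 51.55
tool_pos: [0.5375, 0.3273, 0.0105]
ee_rot: [-0.0, 0.994, -0.11, 0.0]
ft_force: [0.1, -1.0, 0.6]
gripper_width: 0.0507
t 51.55 [0.5375 0.3273 0.0105] yaw -12.65 w 0.0507 F [ 0.1 -1.   0.6]
time_s: 52.05
tool_pos: [0.5376, 0.3278, 0.0108]
ee_rot: [-0.001, 0.994, -0.11, 0.001]
ft_force: [-0.1, -0.7, 7.4]
gripper_width: 0.0222
t 52.05 [0.5376 0.3278 0.0108] yaw -12.62 w 0.0222 F [-0.1 -0.7  7.4]
.5587,.0365,.108,-12.8 [ 8.43 27.96 -9.75] [-0.09 -0.07  0.18]
```

```bash
python3 -m creep '1 0 0 -2 0 0 0; 1 0 0 -6 0 0 0; 1 0 0 -10 0 0 0; 1 1.4 4.6 -10 0 0 0; 1 2.8 9.2 -10 0 0 0; 1 4.2 13.8 -10 0 0 0; 1 5.6 18.4 -10 0 0 0; 1 7 23 -10 0 0 0; 1 8.4 27.8 -10 0 0 0; 1 8.4 27.8 -10 0 0 0; 1 8.4 27.8 -10 0 0 0'; python3 -m creep '1 0 0 2 0 0 0; 1 0 0 5 0 0 0; 1 0 0 7 0 0 0; 1 0 0 7 0 0 0; 1 0 0 7 0 0 0'; python3 pl.py .559,.0375,.012,-12.7
```

```text
time_s: 53.15
tool_pos: [0.5581, 0.0363, 0.11]
ee_rot: [-0.0, 0.994, -0.112, 0.0]
ft_force: [-0.3, 0.8, -0.8]
gripper_width: 0.0219
time_s: 53.65
tool_pos: [0.558, 0.039, 0.0398]
ee_rot: [-0.0, 0.994, -0.109, -0.0]
ft_force: [-0.5, -0.2, -1.0]
gripper_width: 0.0221
t 53.65 [0.558  0.039  0.0398] yaw -12.52 w 0.0221 F [-0.5 -0.2 -1. ]
.559,.0375,.012,-12.7 [0.13 0.13 2.78] [0.   0.03 0.18]
```

```bash
python3 -m creep '1 0.1 0 1 0 0 0; 1 0.1 0 2 0 0 0; 1 0.1 0 2.4 0 0 0; 1 0.1 0 2.6 0 0 0; 1 0.1 0 2.7 0 0 0; 1 0.1 0 2.75 0 0 0; 1 0.1 0 2.75 0 0 0'; python3 pl.py .559,.0375,.012,-12.7
```

```text
time_s: 54.35
tool_pos: [0.5592, 0.0375, 0.0123]
ee_rot: [-0.0, 0.994, -0.11, 0.0]
ft_force: [0.4, 0.2, -1.2]
gripper_width: 0.0219
t 54.35 [0.5592 0.0375 0.0123] yaw -12.62 w 0.0219 F [ 0.4  0.2 -1.2]
.559,.0375,.012,-12.7 [-0.02  0.01  0.03] [-0.01 -0.02  0.08]
```

```bash
python3 -m creep '1 0 0 0.05 0 0 0; 1 0 0 0.05 0 0 0; 1 0 0 0.05 0 0 0';  python3 -m creep '1 0 0 0.03 0 0 0; 0.8 0 0 0.03 0 0 0; 0 0 0 0.03 0 0 0; 0 0 0 0.03 0 0 0; 0 0 0 0.03 0 0 0; 0 0 0 0.03 0 0 0; 0 0 0 -3 0 0 0; 0 0 0 -7 0 0 0; 0 0 0 -11 0 0 0; 0 -3.5 -15 0 0 0; 0 0 0 -11 0 0 0' || python3 -m creep '1 0 0 0.03 0 0 0; 0.8 0 0 0.03 0 0 0; 0 0 0 0.03 0 0 0; 0 0 0 0.03 0 0 0; 0 0 0 0.03 0 0 0; 0 0 0 0.03 0 0 0; 0 0 0 -3 0 0 0; 0 0 0 -7 0 0 0; 0 0 0 -11 0 0 0; 0 0 -3.5 -15 0 0 0; 0 0 -3.5 -15 0 0 0; 0 0 -3.5 -15 0 0 0'; python3 pl.py
```

```text
time_s: 54.65
tool_pos: [0.5592, 0.0376, 0.0118]
ee_rot: [-0.0, 0.994, -0.11, 0.0]
ft_force: [-0.1, -1.4, 1.1]
gripper_width: 0.022
time_s: 55.85
tool_pos: [0.5673, 0.073, 0.1623]
ee_rot: [-0.001, 0.994, -0.109, 0.001]
ft_force: [-0.5, -0.8, -1.1]
gripper_width: 0.0427
t 55.85 [0.5673 0.073  0.1623] yaw -12.48 w 0.0427 F [-0.5 -0.8 -1.1]invalid input
```

A mistyped row made the first of those calls refused whole; the corrected one ran. Now the final check.

```bash
python3 -m creep '0 0 0 0 0 0 0; 0 0 0 0 0 0 0; 0 0 0 0 0 0 0; 0 0 0 0 0 0 0'; python3 mods.py wrist28.png; python3 - <<'E'
from fit import *
p=vision.capture("side"); save(p,"side28.png")
p=vision.capture("top"); save(p,"top28.png")
E
```

```text
time_s: 56.25
tool_pos: [0.5663, 0.0711, 0.161]
ee_rot: [0.0, 0.994, -0.11, -0.0]
ft_force: [-0.6, -0.2, 0.6]
gripper_width: 0.0427
56.25 [0.5663 0.0711 0.161 ] -12.679025487024028
pot_mid 0.88 0.058 451 [ 0.5332 -0.063   0.0661] (array([533. , -64.6]), array([21.6, 22.8]), 78.8)
pot_mid 0.88 0.012 450 [ 0.5315 -0.0635  0.0176] (array([532.4, -66.1]), array([39.7, 40.1]), 77.9)
relay_mid 0.97 0.058 630 [ 0.5464 -0.0108  0.0667] (array([548.6,   0.7]), array([52.6, 23.6]), 80.1)
relay_mid 0.97 0.012 573 [ 0.5485 -0.0073  0.0175] (array([546.4, -12.8]), array([39.4, 39.4]), 79.0)
cap_mid 0.57 0.058 532 [0.5588 0.0381 0.0672] (array([558.6,  36.7]), array([22.8, 22.6]), 3.4)
cap_mid 0.57 0.012 719 [0.5597 0.0436 0.0174] (array([558.5,  37. ]), array([39.3, 40. ]), 77.6)
```

View pics/wrist28.png

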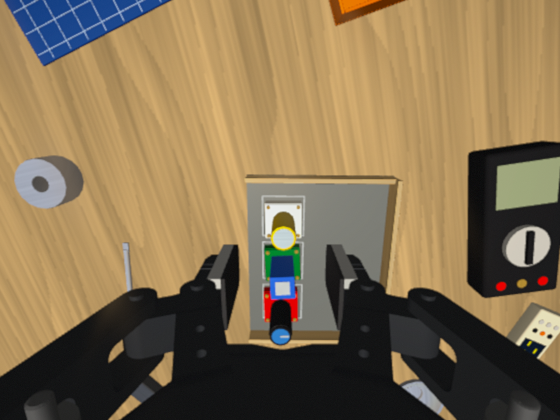

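View pics/side28.png

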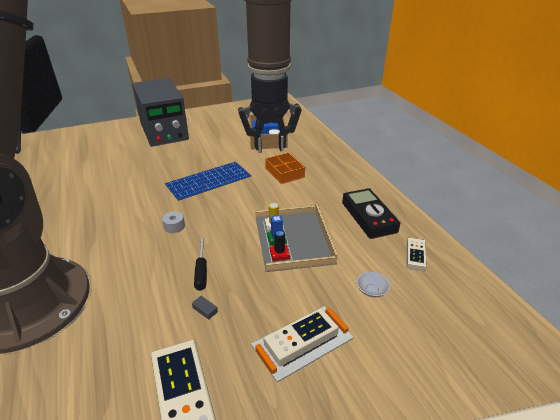

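The side view shows the scope flat on the dock at (300,335) and the three modules upright in the tray at (275,235). The mat is empty and the gripper is clear of everything. Handing in.

```bash
python3 -c "
from plant import job
print(job.sign_off())"
```

```text
the job is handed in; nothing more can be done
None
```

The job is done in the order asked and handed in at about 56 s of the 141 s allowed; the sign-off gave no verdict. I stood all three modules on the mat, laid the scope screen up on the dock, then put each module back upright where it had stood.

**Last checks (wrist camera):**
- **Cap:** (558.5, 37.0) mm at the end, (558.6, 37.0) at the start.
- **Relay:** (546.4, -12.8) mm at the end, (546.8, -12.2) at the start.
- **Pot:** (532.4, -66.1) mm at the end, (533.0, -65.2) at the start, about 1 mm off. All three modules' yaws are within about 1° of the start.
- **Scope:** flat on the dock, about 2 mm from its centre by the last fit. The gap to one end stop was 9.3 mm just before set-down (9 mm is ideal), and yaw was 10.0° against the dock's 10.1°. The final side picture shows it still lying there with the gripper clear.

**What disagreed or went wrong:**
- **Fingertips:** they end about 35 mm short of the reported TCP, not at it, so the first closing on the cap met only air just above it. I measured the tips by depth and used that from then on.
- **Top camera:** its positions differed from the wrist camera's by 3–4 mm in y, so I worked from the wrist values.
- **Typing slips:** one call was refused whole for a mistyped row, and one hover stopped 28 mm short. I corrected both without effect on the scene.
- **Contact forces:** the highest reading I saw was about 14 N, when pressing the pot down in the tray. The scope's set-down read 13 N, after which I eased off and released.

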